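# Charge the bench tumbler and lock it running

### The job

Charge the bench tumbler. Each of its three push-lock buttons may be locked down or standing out, and they look nearly the same, so feel them and click any locked one so that all stand out before you take up the scoop. Then scoop all the stones from the trough into the tumbler's bowl (do not put your fingers on stones in the trough), and only when all are in the bowl lock down the run button, the one next to the bowl, leaving the other two out; put the scoop back standing on the middle of its round pad (before or after locking the button), and leave the other things on the bench where they are.

Things in the scene. Friction and masses are not known exactly. Their poses are not given: they have to be found in the camera images.
- machine: bench tumbler, fixed: grey housing 140 (x) x 270 (y) x 40 mm high; origin at bench height, 10 mm towards +y from the centre of its underside, z up. At its +y end an open round bowl (see bowl), whose axis is at y = +58 mm; at its -y end three black round push-lock buttons on its top.
- bowl (a point): centre of the bowl's inner floor, 48 mm above the machine's underside. The bowl's inside is round, 116 mm across; the wall is 4 mm thick and the rim is 52 mm above this point (100 mm above the bench).
- button_1_top (a point): centre of the top of one of the three push-lock buttons. They are alike and stand in a row along the machine's y, at y = -36, -80 and -124 mm, in an order that changes from start to start: the run button is whichever is next to the bowl (y = -36 mm, 94 mm from the bowl's axis). Flat black cap 26 mm across, pressed straight down, in a flat bezel 38 mm across.
- button_2_top (a point): same for another of the three buttons. A button's top is 56 mm above the machine's underside when it stands out, 51 mm when it is locked down, 46.4 mm at the end of its stroke (a hard stop). It takes about 2.5 N to start it moving when out, 3.3 N when locked, and 4 N at the end of the stroke.
- button_3_top (a point): same for the third button. All are push-push: from out, press down to the end of the stroke (at least 9.2 mm) and let go, and it stays locked 5 mm down; from locked, press to the end of the stroke (at least 4 mm further) and let go, and it springs fully out; a short press changes nothing.
- trough: plastic trough, fixed, open on top: 208 (x) x 88 (y) x 33 mm outside, walls and floor 4 mm thick, so its inside is 200 x 80 x 29 mm; origin at the centre of its underside. The stones start in its -x half (towards the robot); its +x half starts empty, room to set the scoop down.
- stone_0: white ceramic tumbling stone, round puck 18 mm across and 12 mm high, edges bevelled 3.5 mm, smooth (friction about 0.25); 12 g; origin at the centre of its underside. Three to six stones are present.
- stone_1: white ceramic tumbling stone, round puck 18 mm across and 12 mm high, edges bevelled 3.5 mm, smooth (friction about 0.25); 12 g; origin at the centre of its underside. Three to six stones are present.
- stone_2: white ceramic tumbling stone, round puck 18 mm across and 12 mm high, edges bevelled 3.5 mm, smooth (friction about 0.25); 12 g; origin at the centre of its underside. Three to six stones are present.
- stone_3: white ceramic tumbling stone, round puck 18 mm across and 12 mm high, edges bevelled 3.5 mm, smooth (friction about 0.25); 12 g; origin at the centre of its underside. Three to six stones are present.
- stone_4: white ceramic tumbling stone, round puck 18 mm across and 12 mm high, edges bevelled 3.5 mm, smooth (friction about 0.25); 12 g; origin at the centre of its underside. Three to six stones are present.
- stone_5: white ceramic tumbling stone, round puck 18 mm across and 12 mm high, edges bevelled 3.5 mm, smooth (friction about 0.25); 12 g; origin at the centre of its underside. Three to six stones are present.
- scoop: metal hand scoop, loose, about 0.12 kg. Flat pan with 26 mm high side walls and a 29 mm back wall, 71 mm wide (66 mm inside), open towards the scoop's -x; it stands on its flat underside. Origin at the underside, z up; the pan's front edge (bevelled, 2 mm floor) is at x = -44 mm, its back wall at x = +37 mm.
- scoop_in (a point): middle of the pan's floor, 2 mm above the scoop's origin.
- scoop_grip (a point): point on the axis of the scoop's upright black handle, where to grip it: 45 mm behind the origin (+x of the scoop), 85 mm above the underside. The handle is a bar 14 mm (scoop x) by 24 mm (scoop y), its top 101 mm above the underside. Its axes are the scoop's.
- pad: round black rubber pad, 170 mm across, 2 mm thick, fixed; origin at the centre of its underside. The scoop starts on it.
- fuse_box: bystander: flat box of fuses, 40 x 62 x 16 mm; origin under its centre
- loupe: bystander: small black loupe, 37 mm across, 30 mm high; origin under its centre
- flux_bottle: bystander: small amber bottle, 32 mm across, 58 mm high; origin under its centre
- solder_reel: bystander: blue reel of solder wire, 61 mm across, 38 mm high; origin under its centre
Mind the look-alikes: they are no part of the job. What is shaped like the part that bears button_3_top but red is not meant.

How it is judged:
By the outcome, as a careful person would: the job done as asked, in the order asked, and still so for the second after the job is handed in, with the robot touching nothing.
Of stone_0, stone_1, stone_2, stone_3, stone_4, stone_5 only 3 to 6 are there at a start; the rules pass over those that are not, and their reading is None.
At some moment in a run one of scoop may be knocked a few centimetres aside while the robot is not near it.
It also fails if it takes over 192 s, if anything falls off the work surface, if the arm or the gripper's body presses on something with over 40 N, if the wrist force passes 120 N, or if a joint passes its speed limit or range.

### The arm

A 6-joint arm with a two-finger parallel gripper is mounted at the origin on a cart in front of the work surface, level with it; the furniture and walls round the work are solid. World frame = base frame: x ahead of the robot, y to its left, z up, the work surface at z = 0. Lengths are in m, angles in rad, forces in N, time in s.
With the tool pointing down it reaches from about 0.35 to 0.85 m from the base axis. Payload 8.1 kg.
Tool frame: the origin (TCP) lies at the very end of the fingers, on their centre line; the grasp point (between the pads) lies robot.grip_point_offset behind it (robot.grip_point_offset is the distance from the TCP to the grasp point, in m); z points along the fingers, y is the line along which they close (so a half turn about z gives the same grasp; the last joint's range is limited). The gripper opens to 93 mm and grips with 3 to 60 N. Pads are 15 mm wide; open, the fingers measure 128 mm over their backs; the gripper's body (75 mm by 188 mm) begins 65 mm behind the grasp point.
Start: joints at [-1.396, 0.13, 1.488, -0, 1.523, -0.085], TCP at [0.154, -0.58, 0.219] pointing down, gripper open.
Joint ranges: [-2.96, 2.96], [-0.89, 2.26], [0.02, 2.5], [-1.34, 4.48], [0, 2.73], [-2.66, 2.66]. Speed limits (rad/s): [2.39, 2.39, 2.79, 3.14, 3.14, 3.14].

### API

Orientations are given as a rotation vector (axis times angle).
In Python, from plant import robot, eyes gives the robot as it stands. The module is installed in compiled form; this text tells all that it offers.
- The arm moves only by the tool apply_moves, never from a script. Its argument "steps" is one flat list of numbers, 7 for each row, row after row: the shift along the tool's x, y, z in units of 30 mm (1.0 is 30 mm), then the turn, a rotation vector about the tool's x, y, z in units of 6 degrees (1.0 is 6 degrees), then the opening in per cent of the stroke, from 0 (shut) to 100 (fully open). In form: [dx, dy, dz, ax, ay, az, fingers, dx, dy, dz, ax, ay, az, fingers, ...]. A call has 1 to 12 rows; each row shifts and turns the commanded pose from where the row before left it, along the tool's axes as they then stand; what a row does not reach is not made up. A row lasts 1/12 s, in which the tool goes at most 41.7 mm and 7.16 degrees, less where a joint would pass 70% of its speed; a pose out of reach is approached as far as the arm can. A call is refused whole if a number of a shift passes 1 or a number of a turn 1, either way. A call with a gripper value outside its range is refused whole. The fingers move at their own pace and stop on an object; "grip_force" is the grip in N (left out, the last holds). Time passes only in rows, so rows that do not move let the fingers close. It gives the time, the measured TCP pose, the force, the opening and the grip force at its end, in the units of the state.
- robot.read_state(): the state, without advancing time (a new reading comes with each control period).
- eyes.read_camera(name): name is "side" or "top"; returns the picture (420x560x3 uint8, red, green, blue); there is no depth.
- eyes.calibration(name): a dict with "K" (3x3 intrinsics, pixels), "k1" (the pictures are not rectified: a ray, as slopes to the right and down, at radius r is drawn at 1 + k1 r^2 times it, then the intrinsics apply), "R" (3x3) and "t" (3): a world point X has camera coordinates R X + t. Camera axes: x right, y down, z forward; pixel columns grow to the right and rows downward; lengths in m; the calibration is good to about 2 mm. A picture is of the moment at which its call begins. calibration takes no time and is no camera call.
- robot.close_job(): hands the job in; it is judged then, once.
Trained networks look in the newest picture that a camera, given by its name, has taken for a name from the list of things; names that differ only in an ending like _2 or _b are one class to them, and where a whole thing is asked for, a point or a joint stands for the part that bears it (a point fixed in the world has none). Each returns a list of dicts, best first, with "conf" (0 to 1); they miss things now and then, are a little off and sometimes report something else, mostly with a low value. They report only what shows in the picture. A call takes as long as a camera call. They do not tell look-alikes from the thing itself.
- eyes.search_frame(camera, thing): "rect" ([left, top, width, height] in pixels, round what is visible of it).
- eyes.place_of(camera, thing): "xy" ([column, row] in pixels: a listed point, or the origin of a listed thing).
The state is a dict: "t": time; "q": joint angles; "dq": joint speeds; "joint_torque": joint torques, N m; "tool_pos": TCP position; "orientation": TCP orientation; "force": force on the tool from outside, world axes, zero at the start; "wrist_torque": the same for the moment, N m; "opening": finger opening in m; "gripper_force": force on a finger pad.
Only numpy, scipy, OpenCV 4.12 (cv2) and the standard library are available. Lean on these libraries where they do the work, as an engineer would, in place of code of your own. Each camera call takes 0.05 s, during which the arm holds its last target. There are 200 camera calls.

## Working session

There is one attempt and no reset: what is moved stays moved. The work goes in short steps, Python scripts to look and compute and a tool call to move; the robot and the scene stay as the last step left them, time stands still between calls to the robot, and variables do not carry over. Pictures are saved under pics/ and viewed, at most 14 in all, crops included, and the job is handed in when it is done.

Besides the shell and the picture viewer there is one more tool, called after ">>>" as name(argument=value, ...) on one line, values as JSON. apply_moves: Moves the arm, as the interface text tells. Its arguments: {"type":"object","properties":{"steps":{"type":"array"},"grip_force":{"type":"number"}},"required":["steps"]}

```bash
mkdir -p pics; cat > h.py <<'E'
import numpy as np, cv2
from plant import robot, eyes
from scipy.spatial.transform import Rotation as Ro
def ray(cam,uv):
    c=eyes.calibration(cam);K=np.array(c["K"]);R=np.array(c["R"]);t=np.array(c["t"])
    d=np.array([(uv[0]-K[0,2])/K[0,0],(uv[1]-K[1,2])/K[1,1]]);s=d.copy()
    for _ in range(20): s=d/(1+c["k1"]*(s@s))
    v=R.T@np.array([s[0],s[1],1]);return -R.T@t,v
def onz(cam,uv,z):
    o,v=ray(cam,uv);return o+v*(z-o[2])/v[2]
def proj(cam,X):
    c=eyes.calibration(cam);p=np.array(c["R"])@np.array(X)+np.array(c["t"]);s=p[:2]/p[2];s=s*(1+c["k1"]*(s@s))
    return (np.array(c["K"])@np.array([s[0],s[1],1]))[:2]
def snap(cam,name,crop=None,sc=1):
    im=eyes.read_camera(cam)
    if crop: im=im[crop[1]:crop[3],crop[0]:crop[2]]
    if sc!=1: im=cv2.resize(im,None,fx=sc,fy=sc,interpolation=cv2.INTER_CUBIC)
    cv2.imwrite(f"pics/{name}.png",im[:,:,::-1])
def st():
    s=robot.read_state();print("t",round(s["t"],2),"pos",np.round(s["tool_pos"],4),"R\n",np.round(Ro.from_rotvec(s["orientation"]).as_matrix(),3),"F",np.round(s["force"],2),"op",round(s["opening"],4),"gf",round(s["gripper_force"],1));return s
E
python3 - <<'E'
from h import *
st();print(robot.grip_point_offset)
for c in("top","side"):
    snap(c,c+"0")
    o,_=ray(c,(280,210));print(c,o.round(3))
    for th,z in (("machine",0),("bowl",.048),("button_1_top",.056),("trough",0),("stone_0",.004),("scoop",.002),("scoop_in",.004),("scoop_grip",.087),("pad",0)):
        print(th,[(round(d["conf"],2),np.round(d["xy"]),onz(c,d["xy"],z)[:2].round(3)) for d in eyes.place_of(c,th)][:7])
E
```

```text
t 0.0 pos [ 0.154  -0.5793  0.2176] R
 [[ 0.966  0.257 -0.   ]
 [ 0.257 -0.966  0.002]
 [ 0.    -0.002 -1.   ]] F [0.4  0.17 0.04] op 0.0933 gf 0.0
0.0188
top [ 0.445 -0.071  1.191]
machine [(0.65, array([315., 201.]), array([ 0.553, -0.183]))]
bowl []
button_1_top [(0.55, array([362., 196.]), array([ 0.558, -0.302])), (0.21, array([187., 233.]), array([0.472, 0.161]))]
trough [(0.69, array([196., 212.]), array([0.531, 0.148]))]
stone_0 [(0.61, array([188., 220.]), array([0.508, 0.17 ])), (0.6, array([202., 223.]), array([0.5 , 0.13])), (0.56, array([185., 231.]), array([0.479, 0.176])), (0.49, array([204., 240.]), array([0.453, 0.126])), (0.48, array([202., 231.]), array([0.479, 0.13 ])), (0.47, array([188., 240.]), array([0.455, 0.169]))]
scoop [(0.71, array([125., 248.]), array([0.436, 0.348])), (0.38, array([110., 231.]), array([0.485, 0.391]))]
scoop_in [(0.77, array([124., 250.]), array([0.429, 0.35 ]))]
scoop_grip [(0.76, array([112., 233.]), array([0.476, 0.353]))]
pad [(0.96, array([126., 239.]), array([0.461, 0.344]))]
side [-0.03   1.019  0.834]
machine [(0.8, array([296.,
[... 193 characters left out ...]
ray([0.65 , 0.244])), (0.15, array([236., 322.]), array([0.414, 0.385]))]
trough [(0.61, array([247., 268.]), array([0.534, 0.152]))]
stone_0 [(0.59, array([280., 267.]), array([0.455, 0.11 ])), (0.55, array([266., 264.]), array([0.495, 0.114])), (0.49, array([268., 265.]), array([0.486, 0.117])), (0.23, array([238., 322.]), array([0.439, 0.341]))]
scoop [(0.71, array([238., 323.]), array([0.44 , 0.342]))]
scoop_in [(0.92, array([237., 324.]), array([0.438, 0.348])), (0.31, array([360., 204.]), array([ 0.385, -0.326]))]
scoop_grip [(0.82, array([218., 292.]), array([0.485, 0.352]))]
pad [(0.61, array([234., 318.]), array([0.457, 0.332])), (0.44, array([286., 206.]), array([ 0.594, -0.188]))]
```

```bash
python3 - <<'E'
from h import *
snap("top","t1",(80,130,420,300),2.3);snap("side","s1",(160,140,400,360),2.5)
E
```

```text
(no output)
```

View pics/t1.png

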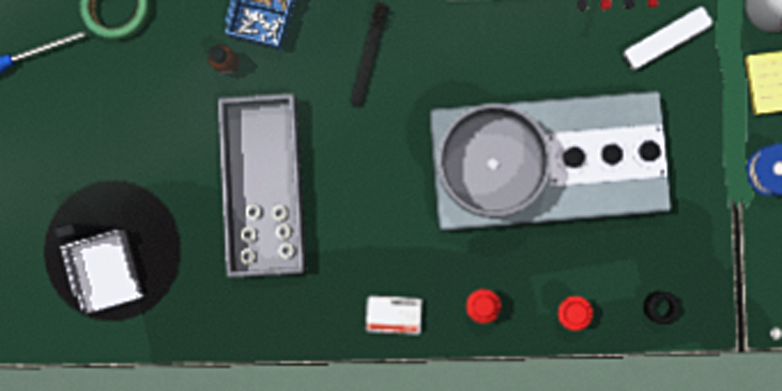

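View pics/s1.png

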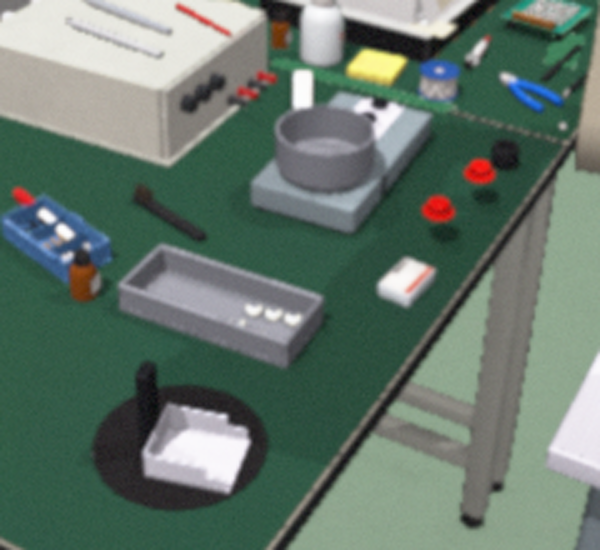

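```bash
cat >> h.py <<'E'
def tri(u1,u2):
    A=np.zeros((3,3));b=np.zeros(3)
    for c,u in(("top",u1),("side",u2)):
        o,v=ray(c,u);v=v/np.linalg.norm(v);P=np.eye(3)-np.outer(v,v);A+=P;b+=P@o
    return np.linalg.solve(A,b)
E
python3 - <<'E'
from h import *
T=lambda x,y:(x/2.3+80-.3,y/2.3+130-.3)
S=lambda x,y:(x/2.5+160-.3,y/2.5+140-.3)
for n,L,z in(("btn",[(574,157),(612,154),(650,151)],.056),("house",[(432,110),(660,93),(670,212),(440,230)],.04),("trough",[(218,98),(294,94),(302,272),(227,276)],.033),("stones",[(254,212),(280,212),(249,233),(284,231),(248,257),(286,250)],.016),("pan front/back",[(88,312),(143,295)],.004),("panback",[(62,240),(125,230)],.031),("handle",[(65,230)],.103),("rimL,R,T,B",[(441,161),(549,158),(493,104),(495,218)],.1),("boxes",[(368,297),(421,300),(418,333),(366,329)],.016),("mush",[(484,306),(575,313)],.05),("loupe",[(663,307)],.03),("pad LRTB",[(45,250),(180,250),(112,181),(112,320)],.002)):
    P=np.array([onz("top",T(*p),z)[:2] for p in L]);print(n,P.round(3).tolist(),P.mean(0).round(4))
g=eyes.place_of;
for c in("top","side"):eyes.read_camera(c)
for th in("scoop_in","scoop_grip","scoop","pad"):
    print(th,tri(g("top",th)[0]["xy"],g("side",th)[0]["xy"]).round(4))
print("handle top side", tri(T(65,230),S(147,367)))
print([onz("side",S(*p),.004)[:2].round(3) for p in [(229,491),(249,452)]],[onz("side",S(*p),.1)[:2].round(3) for p in [(275,134),(376,148),(325,110),(325,172)]])
E
```

```text
btn [[0.556, -0.215], [0.558, -0.259], [0.561, -0.302]] [ 0.5583 -0.2586]
house [[0.616, -0.054], [0.63, -0.32], [0.491, -0.326], [0.477, -0.06]] [ 0.5534 -0.19  ]
trough [[0.638, 0.198], [0.64, 0.108], [0.432, 0.101], [0.429, 0.189]] [0.5346 0.1494]
stones [[0.503, 0.16], [0.503, 0.129], [0.479, 0.166], [0.48, 0.125], [0.45, 0.168], [0.458, 0.123]] [0.4788 0.1451]
pan front/back [[0.388, 0.367], [0.407, 0.298]] [0.3976 0.3325]
panback [[0.474, 0.388], [0.485, 0.311]] [0.4796 0.3496]
handle [[0.484, 0.356]] [0.4837 0.356 ]
rimL,R,T,B [[0.551, -0.063], [0.551, -0.182], [0.612, -0.122], [0.487, -0.121]] [ 0.5501 -0.1219]
boxes [[0.401, 0.027], [0.396, -0.035], [0.357, -0.031], [0.363, 0.03]] [ 0.3791 -0.0025]
mush [[0.389, -0.108], [0.378, -0.211]] [ 0.3834 -0.1597]
loupe [[0.381, -0.317]] [ 0.3811 -0.3166]
pad LRTB [[0.463, 0.421], [0.46, 0.253], [0.545, 0.337], [0.378, 0.338]] [0.4618 0.3371]
scoop_in [4.399e-01 3.467e-01 1.000e-04]
scoop_grip [ 0.5263  0.2194 -0.044 ]
scoop [0.4374 0.3485 0.0124]
pad [4.620e-01 3.342e-01 3.000e-04]
handle top side [0.4823768  0.35390432 0.10645044]
[array([0.388, 0.364]), array([0.398, 0.311])] [array([ 0.599, -0.083]), array([ 0.478, -0.117]), array([ 0.575, -0.169]), array([ 0.505, -0.037])]
```

```bash
cat >> h.py <<'E'
def toolR(yaw,tilt=0):  # yaw of scoop (deg): tool y = scoop x; tilt>0 front up
    return (Ro.from_euler("z",yaw,degrees=True).as_matrix()@np.array([[0,1,0],[1,0,0],[0,0,-1.]]))@Ro.from_euler("x",tilt,degrees=True).as_matrix()
def plan(wps,fing,p=None,R=None,vmax=1.0,wmax=1.0):
    "wps: list of (pos,R,[speed]); prints rows, returns final pose"
    s=robot.read_state()
    if p is None:p=np.array(s["tool_pos"])
    if R is None:R=Ro.from_rotvec(s["orientation"]).as_matrix()
    rows=[]
    for w in wps:
        P1,R1=np.array(w[0]),w[1];sp=w[2] if len(w)>2 else vmax
        rv=Ro.from_matrix(R.T@R1).as_rotvec()
        n=int(np.ceil(max(np.linalg.norm(P1-p)/.03/sp,np.linalg.norm(rv)/np.radians(6)/wmax,1e-9)+1e-3));n=max(n,1)
        p0,R0=p.copy(),R.copy()
        for i in range(1,n+1):
            Pt=p0+(P1-p0)*i/n;Rt=R0@Ro.from_rotvec(rv*i/n).as_matrix()
            d=np.round(R.T@(Pt-p)/.03,2);a=np.round(Ro.from_matrix(R.T@Rt).as_rotvec()/np.radians(6),2)
            d=np.clip(d,-1,1);a=np.clip(a,-1,1)
            p=p+R@d*.03;R=R@Ro.from_rotvec(a*np.radians(6)).as_matrix()
            rows.append([*(float(x)+0 for x in d),*(float(x)+0 for x in a),fing])
    for i in range(0,len(rows),12):
        print("["+", ".join(",".join(f"{x+0:g}" for x in r) for r in rows[i:i+12])+"]")
    print(len(rows),"rows end",p.round(4));return p,R
E
python3 - <<'E'
from h import *
plan([((.558,-.2595,.11),toolR(3))],0)
E
```

```text
[0.88,-0.38,0.2,0,0,-0.72,0, 0.9,-0.32,0.2,0,0,-0.73,0, 0.92,-0.24,0.2,0,0,-0.72,0, 0.94,-0.17,0.2,0,0,-0.72,0, 0.95,-0.11,0.21,0,0,-0.73,0, 0.95,-0.03,0.2,0,0,-0.72,0, 0.95,0.04,0.2,0,0,-0.72,0, 0.95,0.12,0.2,0,0,-0.73,0, 0.94,0.18,0.2,0,0,-0.72,0, 0.92,0.26,0.2,0,0,-0.72,0, 0.9,0.32,0.2,0,0,-0.73,0, 0.87,0.39,0.2,0,0,-0.72,0]
[0.84,0.46,0.21,0,0,-0.72,0, 0.8,0.52,0.2,0,0,-0.73,0, 0.76,0.57,0.2,0,0,-0.72,0, 0.71,0.64,0.2,0,0,-0.72,0, 0.67,0.68,0.2,0,0,-0.73,0, 0.61,0.74,0.2,0,0,-0.72,0]
18 rows end [ 0.5581 -0.2594  0.1101]
```

>>> apply_moves(steps=[0.88,-0.38,0.2,0,0,-0.72,0,0.9,-0.32,0.2,0,0,-0.73,0,0.92,-0.24,0.2,0,0,-0.72,0,0.94,-0.17,0.2,0,0,-0.72,0,0.95,-0.11,0.21,0,0,-0.73,0,0.95,-0.03,0.2,0,0,-0.72,0,0.95,0.04,0.2,0,0,-0.72,0,0.95,0.12,0.2,0,0,-0.73,0,0.94,0.18,0.2,0,0,-0.72,0,0.92,0.26,0.2,0,0,-0.72,0,0.9,0.32,0.2,0,0,-0.73,0,0.87,0.39,0.2,0,0,-0.72,0])

```text
t: 2.6
tool_pos: [0.4244, -0.3652, 0.1462]
orientation: [2.617, 1.738, 0.0]
force: [-0.2, -0.2, 0.3]
opening: 0.0176
gripper_force: 0.0
```

>>> apply_moves(steps=[0.84,0.46,0.21,0,0,-0.72,0,0.8,0.52,0.2,0,0,-0.73,0,0.76,0.57,0.2,0,0,-0.72,0,0.71,0.64,0.2,0,0,-0.72,0,0.67,0.68,0.2,0,0,-0.73,0,0.61,0.74,0.2,0,0,-0.72,0,0,0,0,0,0,0,0,0,0,0,0,0,0,0,0,0,0,0,0,0,0])

```text
t: 3.35
tool_pos: [0.5578, -0.2596, 0.11]
orientation: [-2.163, -2.278, 0.001]
force: [-0.6, -0.5, -0.1]
opening: 0.0004
gripper_force: 0.0
```

```bash
python3 - <<'E'
from h import *
st()
E
```

```text
t 3.35 pos [ 0.5578 -0.2596  0.11  ] R
 [[-0.052  0.999 -0.001]
 [ 0.999  0.052 -0.   ]
 [-0.    -0.001 -1.   ]] F [-0.58 -0.51 -0.07] op 0.0004 gf 0.0
```

>>> apply_moves(steps=[0,0,0.9,0,0,0,0,0,0,0.8,0,0,0,0,0,0,0,0,0,0,0,0,0,0,0,0,0,0])

```text
t: 3.68
tool_pos: [0.5561, -0.2597, 0.058]
orientation: [-2.162, -2.274, 0.002]
force: [-0.8, -0.3, -0.4]
opening: 0.0006
gripper_force: 0.0
```

>>> apply_moves(steps=[0,0,0.1,0,0,0,0,0,0,0.1,0,0,0,0,0,0,0,0,0,0,0,0,0,0,0,0,0,0])

```text
t: 4.02
tool_pos: [0.5586, -0.2598, 0.0541]
orientation: [2.162, 2.278, 0.001]
force: [-0.7, 0.1, -0.2]
opening: 0.0003
gripper_force: 0.0
```

>>> apply_moves(steps=[0,0,0.07,0,0,0,0,0,0,0,0,0,0,0,0,0,0,0,0,0,0])

```text
t: 4.27
tool_pos: [0.5587, -0.2597, 0.0516]
orientation: [2.161, 2.278, 0.0]
force: [1.3, -0.5, 1.3]
opening: 0.0007
gripper_force: 0.9
```

>>> apply_moves(steps=[0,0,0.07,0,0,0,0,0,0,0,0,0,0,0,0,0,0,0,0,0,0])

```text
t: 4.52
tool_pos: [0.5586, -0.2597, 0.0492]
orientation: [2.162, 2.278, 0.0]
force: [1.9, -1.6, 3.0]
opening: 0.0005
gripper_force: 1.6
```

>>> apply_moves(steps=[0,0,0.04,0,0,0,0,0,0,0,0,0,0,0,0,0,0,0,0,0,0])

```text
t: 4.77
tool_pos: [0.5586, -0.2597, 0.048]
orientation: [2.162, 2.278, 0.001]
force: [2.9, -1.4, 3.4]
opening: 0.0007
gripper_force: 1.8
```

>>> apply_moves(steps=[0,0,0.07,0,0,0,0,0,0,0,0,0,0,0,0,0,0,0,0,0,0])

```text
t: 5.02
tool_pos: [0.5587, -0.2597, 0.0467]
orientation: [2.162, 2.278, 0.0]
force: [0.1, 0.7, 10.6]
opening: 0.0001
gripper_force: 5.0
```

>>> apply_moves(steps=[0,0,0.03,0,0,0,0,0,0,0,0,0,0,0,0,0,0,0,0,0,0])

```text
t: 5.27
tool_pos: [0.5587, -0.2597, 0.0466]
orientation: [2.161, 2.278, 0.0]
force: [-3.7, 1.0, 16.3]
opening: 0.0005
gripper_force: 8.1
```

>>> apply_moves(steps=[0,0,-0.6,0,0,0,0,0,0,0,0,0,0,0,0,0,0,0,0,0,0,0,0,0,0,0,0,0])

```text
t: 5.6
tool_pos: [0.5574, -0.2589, 0.0614]
orientation: [-2.161, -2.278, 0.001]
force: [-0.4, 0.1, -0.0]
opening: 0.0004
gripper_force: 0.0
```

>>> apply_moves(steps=[0,0,0.29,0,0,0,0,0,0,0,0,0,0,0,0,0,0,0,0,0,0])

```text
t: 5.85
tool_pos: [0.5573, -0.2589, 0.0525]
orientation: [-2.161, -2.277, 0.001]
force: [-1.2, 1.1, 2.6]
opening: 0.0003
gripper_force: 1.3
```

>>> apply_moves(steps=[0,0,-0.5,0,0,0,0,0.05,-1,0,0,0,0,0])

```text
t: 6.02
tool_pos: [0.5318, -0.2599, 0.0709]
orientation: [2.158, 2.277, 0.003]
force: [0.3, -1.1, 1.8]
opening: 0.0006
gripper_force: 0.0
```

```bash
python3 - <<'E'
from h import *
plan([((.560,-.303,.070),toolR(3)),((.560,-.303,.063),toolR(3))],0)
E
```

```text
[-0.74,0.43,0.02,0.02,0.01,0.01,0, -0.74,0.43,0.02,0.02,0.01,0,0, -0.01,0,0.23,0,0,0,0]
3 rows end [ 0.5599 -0.3032  0.063 ]
```

>>> apply_moves(steps=[-0.72,0.43,0.02,0,0,0,0,-0.72,0.43,0.02,0,0,0,0,0,0,0.23,0,0,0,0,0,0,0,0,0,0,0,0,0,0,0,0,0,0])

```text
t: 6.43
tool_pos: [0.5552, -0.3005, 0.0595]
orientation: [-2.161, -2.277, 0.0]
force: [0.1, 0.7, -0.4]
opening: 0.0005
gripper_force: 0.0
```

>>> apply_moves(steps=[0,0,0.32,0,0,0,0,0,0,0,0,0,0,0,0,0,0,0,0,0,0])

```text
t: 6.68
tool_pos: [0.5559, -0.3006, 0.0508]
orientation: [-2.161, -2.279, 0.0]
force: [-1.2, 1.3, 2.8]
opening: 0.0004
gripper_force: 1.4
```

>>> apply_moves(steps=[0,0,-0.1,0,0,0,0,0,0,0,0,0,0,0,0,0,0,0,0,0,0])

```text
t: 6.93
tool_pos: [0.5562, -0.3012, 0.0546]
orientation: [2.162, 2.279, 0.0]
force: [-0.1, -0.6, -1.2]
opening: 0.0006
gripper_force: 0.0
```

>>> apply_moves(steps=[0,0,-0.06,0,0,0,0,0,0,0,0,0,0,0])

```text
t: 7.1
tool_pos: [0.5562, -0.3013, 0.0564]
orientation: [2.162, 2.279, 0.0]
force: [0.4, 0.7, 0.4]
opening: 0.0004
gripper_force: 0.0
```

>>> apply_moves(steps=[0,0,-0.4,0,0,0,0,0.96,-0.06,0,0,0,0,0,0.96,-0.06,0,0,0,0,0,0.96,-0.06,0,0,0,0,0,0,0,0,0,0,0,0,0,0,0,0,0,0,0])

```text
t: 7.6
tool_pos: [0.5464, -0.2142, 0.0689]
orientation: [2.159, 2.281, 0.0]
force: [0.8, -0.2, 0.4]
opening: 0.0002
gripper_force: 0.0
```

>>> apply_moves(steps=[-0.05,0.3,0.25,0,0,0,0,0,0,0,0,0,0,0,0,0,0,0,0,0,0])

```text
t: 7.85
tool_pos: [0.5553, -0.2172, 0.0607]
orientation: [-2.163, -2.278, 0.0]
force: [-0.9, -1.1, 0.5]
opening: 0.0005
gripper_force: 0.0
```

>>> apply_moves(steps=[0,0,0.27,0,0,0,0,0,0,0,0,0,0,0,0,0,0,0,0,0,0])

```text
t: 8.1
tool_pos: [0.5551, -0.2169, 0.0524]
orientation: [2.163, 2.278, -0.001]
force: [-0.3, -0.2, 3.4]
opening: 0.0004
gripper_force: 1.3
```

>>> apply_moves(steps=[0,0,-0.07,0,0,0,0,0,0,0,0,0,0,0,0,0,0,0,0,0,0])

```text
t: 8.35
tool_pos: [0.5552, -0.2167, 0.055]
orientation: [2.162, 2.279, -0.001]
force: [-1.1, -1.8, 2.2]
opening: 0.0005
gripper_force: 1.3
```

>>> apply_moves(steps=[0,0,-0.5,0,0,0,0,-0.95,0,0,0,0,0,0,-0.95,0,0,0,0,0,0,-0.95,0,0,0,0,0,0,0,0,0,0,0,0,0,0,0,0.5,0,0,0,0,0,0,0,0,0,0,0,0,0,0,0,0,0,0])

```text
t: 9.02
tool_pos: [0.5585, -0.3004, 0.053]
orientation: [-2.16, -2.277, 0.001]
force: [0.3, 0.2, 0.3]
opening: 0.0003
gripper_force: 0.0
```

>>> apply_moves(steps=[0,0,0.08,0,0,0,0,0,0,0,0,0,0,0,0,0,0,0,0,0,0])

```text
t: 9.27
tool_pos: [0.56, -0.3013, 0.0525]
orientation: [2.162, 2.279, 0.0]
force: [-0.2, 0.1, -0.9]
opening: 0.0002
gripper_force: 0.0
```

Run button is out; the last is locked. Click it.

>>> apply_moves(steps=[0,0,0.1,0,0,0,0,0,0,0.08,0,0,0,0,0,0,0.07,0,0,0,0,0,0,0,0,0,0,0,0,0,0,0,0,0,0])

```text
t: 9.68
tool_pos: [0.5605, -0.3017, 0.0467]
orientation: [2.161, 2.278, 0.001]
force: [-4.6, 3.5, 11.8]
opening: 0.0002
gripper_force: 5.9
```

>>> apply_moves(steps=[0,0,-0.6,0,0,0,0,0,0,0,0,0,0,0,0,0,0,0,0,0,0,0,0,0,0,0,0,0])

```text
t: 10.02
tool_pos: [0.5597, -0.3016, 0.0622]
orientation: [2.162, 2.279, -0.0]
force: [-0.2, 0.3, -0.6]
opening: 0.0005
gripper_force: 0.0
```

>>> apply_moves(steps=[0,0,0.28,0,0,0,0,0,0,0,0,0,0,0,0,0,0,0,0,0,0])

```text
t: 10.27
tool_pos: [0.5591, -0.3013, 0.0529]
orientation: [-2.161, -2.278, 0.001]
force: [0.6, 0.2, 2.7]
opening: 0.0003
gripper_force: 1.3
```

```bash
python3 - <<'E'
from h import *
for c in("top","side"):
    eyes.read_camera(c);print(c,[(th,[(round(d["conf"],2),np.round(d["xy"],1)) for d in eyes.place_of(c,th)][:2]) for th in("scoop_in","scoop_grip")])
u=np.array([np.cos(np.radians(15.3)),np.sin(np.radians(15.3))])
g=np.array([.482,.3555])
plan([((.52,-.1,.22),toolR(3)),((g[0],g[1],.2),toolR(15.3)),((g[0],g[1],.13),toolR(15.3))],60)
E
```

```text
top [('scoop_in', [(0.7, array([122.8, 248.1])), (0.67, array([328.3, 197. ]))]), ('scoop_grip', [(0.73, array([113.3, 230. ])), (0.57, array([313.9, 200. ]))])]
side [('scoop_in', [(0.86, array([240.9, 322.9]))]), ('scoop_grip', [(0.83, array([222.3, 295.5]))])]
[0.75,-0.11,-0.61,0,0,0,60, 0.76,-0.1,-0.62,0,0,0,60, 0.75,-0.11,-0.61,0,0,0,60, 0.75,-0.11,-0.62,0,0,0,60, 0.76,-0.1,-0.61,0,0,0,60, 0.75,-0.11,-0.62,0,0,0,60, 0.75,-0.11,-0.61,-0.01,0,0,60, 0.75,-0.11,-0.61,0,0,0,60, 0.76,-0.1,-0.62,0,0,0,60, 0.95,-0.03,0.04,0,0,-0.13,60, 0.95,-0.02,0.04,0,0,-0.13,60, 0.96,0,0.05,0,0,-0.12,60]
[0.95,0.01,0.04,0,0,-0.13,60, 0.95,0.02,0.04,0,0,-0.13,60, 0.95,0.04,0.04,0,0,-0.13,60, 0.95,0.04,0.05,0,0,-0.13,60, 0.95,0.06,0.04,0,0,-0.12,60, 0.95,0.08,0.04,0,0,-0.13,60, 0.95,0.08,0.04,0,0,-0.13,60, 0.95,0.1,0.04,0,0,-0.13,60, 0.94,0.11,0.05,0,0,-0.13,60, 0.95,0.12,0.04,0,0,-0.12,60, 0.94,0.14,0.04,0,0,-0.13,60, 0.94,0.15,0.04,0,0,-0.13,60]
[0.94,0.16,0.05,0,0,-0.13,60, 0,0,0.78,0,0,0,60, 0,0,0.77,0,0,0,60, 0,0,0.78,0,0,0,60]
28 rows end [0.482  0.3556 0.13  ]
```

>>> apply_moves(steps=[0.1,0,-0.9,0,0,0,0,0.75,-0.11,-0.61,0,0,0,60,0.75,-0.11,-0.61,0,0,0,60,0.75,-0.11,-0.62,0,0,0,60,0.76,-0.1,-0.61,0,0,0,60,0.75,-0.11,-0.62,0,0,0,60,0.75,-0.11,-0.61,0,0,0,60,0.75,-0.11,-0.61,0,0,0,60,0.76,-0.1,-0.62,0,0,0,60,0.95,-0.03,0.04,0,0,-0.13,60,0.95,-0.02,0.04,0,0,-0.13,60,0.96,0,0.05,0,0,-0.12,60])

```text
t: 11.57
tool_pos: [0.5173, -0.0331, 0.2253]
orientation: [2.115, 2.321, 0.002]
force: [1.1, 0.7, 0.1]
opening: 0.0557
gripper_force: 0.0
```

>>> apply_moves(steps=[0.95,0.01,0.04,0,0,-0.13,60,0.95,0.02,0.04,0,0,-0.13,60,0.95,0.04,0.04,0,0,-0.13,60,0.95,0.04,0.05,0,0,-0.13,60,0.95,0.06,0.04,0,0,-0.12,60,0.95,0.08,0.04,0,0,-0.13,60,0.95,0.08,0.04,0,0,-0.13,60,0.95,0.1,0.04,0,0,-0.13,60,0.94,0.11,0.05,0,0,-0.13,60,0.95,0.12,0.04,0,0,-0.12,60,0.94,0.14,0.04,0,0,-0.13,60,0.94,0.15,0.04,0,0,-0.13,60])

```text
t: 12.57
tool_pos: [0.4884, 0.3088, 0.2095]
orientation: [1.922, 2.485, 0.0]
force: [1.1, -0.7, 1.5]
opening: 0.0557
gripper_force: 0.0
```

>>> apply_moves(steps=[0.9,0.2,0.05,0,0,-0.13,60,0,0,0.78,0,0,0,60,0,0,0.6,0,0,0,60,0,0,0,0,0,0,60,0,0,0,0,0,0,60])

```text
t: 12.98
tool_pos: [0.4868, 0.3345, 0.1655]
orientation: [-1.905, -2.497, 0.004]
force: [0.1, -0.5, 1.1]
opening: 0.0555
gripper_force: 0.0
```

```bash
python3 - <<'E'
from h import *
st()
snap("top","t2",(80,190,200,290),6);snap("side","s2",(170,240,290,360),5)
E
```

```text
t 12.98 pos [0.4868 0.3345 0.1655] R
 [[-0.264  0.964 -0.003]
 [ 0.964  0.264 -0.002]
 [-0.001 -0.003 -1.   ]] F [ 0.12 -0.46  1.06] op 0.0555 gf 0.0
```

View pics/s2.png

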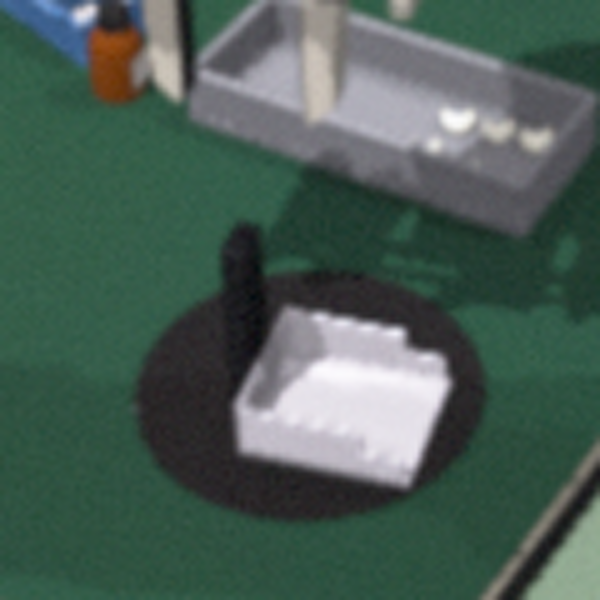

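View pics/t2.png

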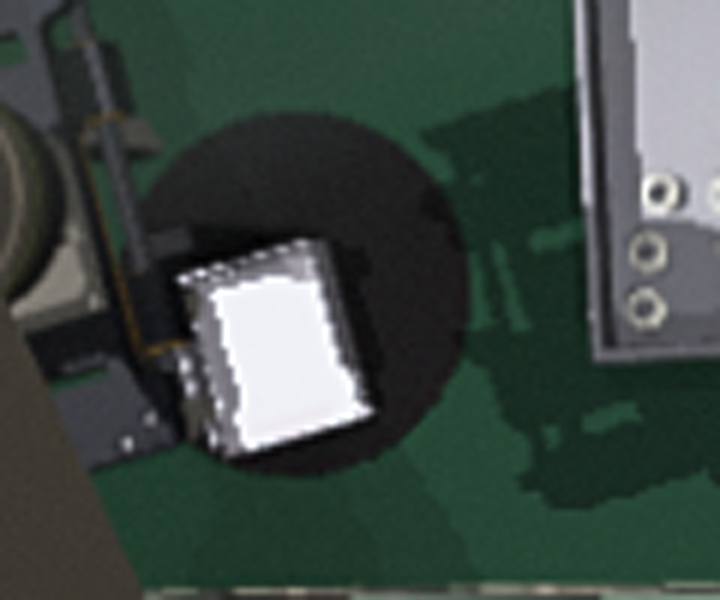

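>>> apply_moves(steps=[0.36,0.03,0,0,0,0,60,0.35,0.03,0,0,0,0,60,0,0,0.8,0,0,0,60,0,0,0.8,0,0,0,60,0,0,0.8,0,0,0,60,0,0,0.6,0,0,0,60,0,0,0.25,0,0,0,60,0,0,0,0,0,0,60,0,0,0,0,0,0,60])

```text
t: 13.83
tool_pos: [0.4842, 0.3567, 0.0701]
orientation: [1.905, 2.498, 0.001]
force: [0.5, -0.6, 0.8]
opening: 0.0554
gripper_force: 0.0
```

>>> apply_moves(steps=[0,0,0,0,0,0,0,0,0,0,0,0,0,0,0,0,0,0,0,0,0,0,0,0,0,0,0,0,0,0,0,0,0,0,0,0,0,0,0,0,0,0,0,0,0,0,0,0,0], grip_force=40)

```text
t: 14.42
tool_pos: [0.4838, 0.356, 0.0694]
orientation: [-1.906, -2.497, 0.0]
force: [-6.8, -2.1, 14.8]
opening: 0.014
gripper_force: 34.3
```

```bash
python3 - <<'E'
from h import *
s=st()
E
```

```text
t 14.42 pos [0.4838 0.356  0.0694] R
 [[-0.264  0.965 -0.   ]
 [ 0.965  0.264 -0.   ]
 [ 0.    -0.    -1.   ]] F [-6.82 -2.05 14.78] op 0.014 gf 34.3
```

```bash
python3 - <<'E'
from h import *
plan([((.4838,.356,.15),toolR(15.3)),((.6195,.1524,.15),toolR(2.1)),((.6195,.1524,.12),toolR(2.1))],0)
E
```

```text
[0,0,-0.9,0,0,0,0, 0,0,-0.89,0,0,0,0, 0,0,-0.9,0,0,0,0, -0.86,0.29,0,0,0,0.24,0, -0.85,0.3,0,0,0,0.25,0, -0.85,0.33,0,0,0,0.24,0, -0.83,0.35,0,0,0,0.25,0, -0.83,0.38,0,0,0,0.24,0, -0.81,0.39,0,0,0,0.25,0, -0.81,0.41,0,0,0,0.24,0, -0.8,0.44,0,0,0,0.25,0, -0.78,0.45,0,0,0,0.24,0]
[0,0,0.5,0,0,0,0, 0,0,0.5,0,0,0,0]
14 rows end [0.6194 0.1524 0.12  ]
```

>>> apply_moves(steps=[0,0,-0.9,0,0,0,0,0,0,-0.9,0,0,0,0,0,0,-0.9,0,0,0,0,-0.86,0.29,0,0,0,0.24,0,-0.85,0.3,0,0,0,0.25,0,-0.85,0.33,0,0,0,0.24,0,-0.83,0.35,0,0,0,0.25,0,-0.83,0.38,0,0,0,0.24,0,-0.81,0.39,0,0,0,0.25,0,-0.81,0.41,0,0,0,0.24,0,-0.8,0.44,0,0,0,0.25,0,-0.78,0.45,0,0,0,0.24,0])

```text
t: 15.42
tool_pos: [0.6199, 0.1511, 0.1498]
orientation: [-2.182, -2.26, 0.001]
force: [0.5, -0.1, -0.6]
opening: 0.014
gripper_force: 40.0
```

>>> apply_moves(steps=[0,0,0.5,0,0,0,0,0,0,0.5,0,0,0,0,0,0,0,0,0,0,0,0,0,0,0,0,0,0])

```text
t: 15.75
tool_pos: [0.6183, 0.1521, 0.1187]
orientation: [-2.179, -2.26, 0.004]
force: [-0.2, 0.1, -1.3]
opening: 0.0138
gripper_force: 40.0
```

```bash
python3 - <<'E'
from h import *
st()
snap("top","t3",(140,140,270,260),5);snap("side","s3",(190,190,310,300),5)
E
```

```text
t 15.75 pos [0.6183 0.1521 0.1187] R
 [[-0.037  0.999 -0.003]
 [ 0.999  0.037 -0.   ]
 [-0.    -0.003 -1.   ]] F [-0.19  0.06 -1.26] op 0.0138 gf 40.0
```

View pics/t3.png

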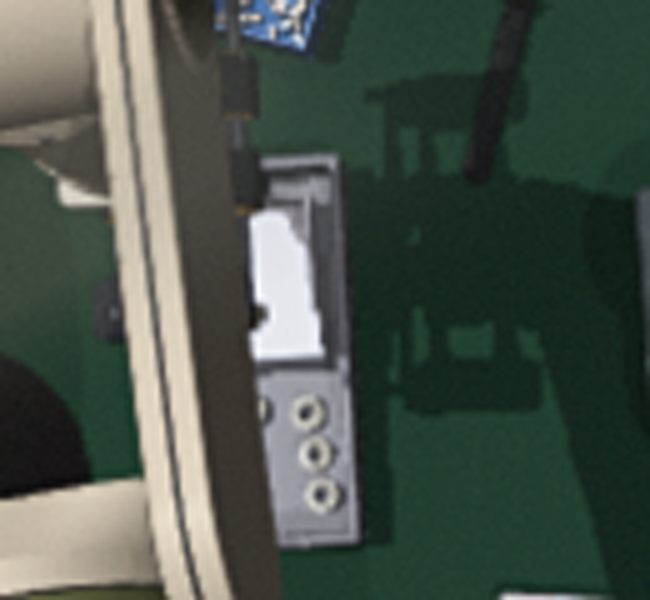

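View pics/s3.png

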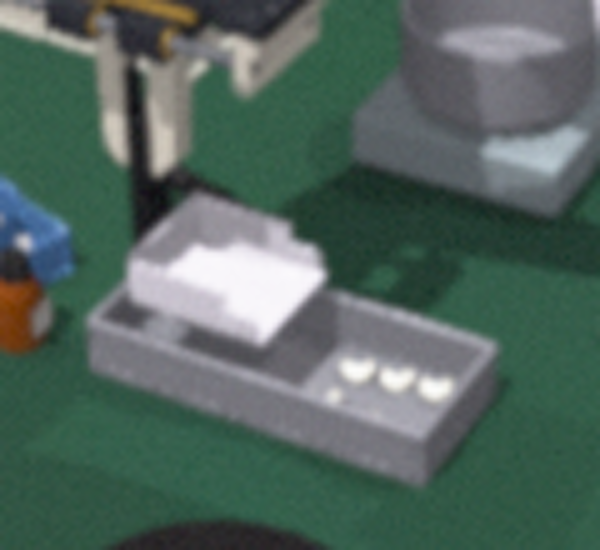

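```bash
python3 - <<'E'
from h import *
T=np.array([.6195,.1524,.1195]);a=np.radians(2.1);u=np.array([np.cos(a),np.sin(a),0]);v=np.array([-u[1],u[0],0]);z=np.array([0,0,1.])
f=lambda x,y,zz:T+u*(x-45)/1e3+v*y/1e3+z*(zz-67.4)/1e3
C=np.array([.5346,.1494,0]);g=lambda x,y,zz:C+u*x/1e3+v*y/1e3+z*zz/1e3
for n,p in(("FR0",f(-44,-35.5,0)),("FL0",f(-44,35.5,0)),("BR26",f(37,-35.5,26)),("BL29",f(37,35.5,29)),("BR29",f(37,-35.5,29)),("trough -x-y",g(-104,-44,33)),("-x+y",g(-104,44,33)),("+x-y",g(104,-44,33)),("+x+y",g(104,44,33))):
    print(n,((proj("top",p)-[140,140]+.4)*5).round(),((proj("side",p)-[190,190]+.4)*5).round())
E
```

```text
FR0 [326. 352.] [325. 279.]
FL0 [193. 360.] [259. 349.]
BR26 [310. 193.] [198. 200.]
BL29 [174. 201.] [127. 261.]
BR29 [309. 193.] [198. 196.]
trough -x-y [357. 541.] [494. 352.]
-x+y [194. 550.] [419. 445.]
+x-y [338. 155.] [169. 245.]
+x+y [177. 165.] [ 82. 327.]
```

>>> apply_moves(steps=[0,0,0.5,0,0,0,0,0,0,0.5,0,0,0,0,0,0,0.35,0,0,0,0,0,0,0.15,0,0,0,0,0,0,0,0,0,0,0,0,0,0,0,0,0,0])

```text
t: 16.35
tool_pos: [0.6197, 0.1526, 0.0758]
orientation: [2.18, 2.262, 0.0]
force: [0.1, -0.4, -0.5]
opening: 0.0137
gripper_force: 40.0
```

>>> apply_moves(steps=[0,0,0.08,0,0,0,0,0,0,0,0,0,0,0,0,0,0,0,0,0,0])

```text
t: 16.6
tool_pos: [0.6199, 0.1524, 0.0735]
orientation: [2.18, 2.261, 0.001]
force: [1.0, -1.0, -0.5]
opening: 0.0138
gripper_force: 40.0
```

>>> apply_moves(steps=[0,0,0.05,0,0,0,0,0,0,0,0,0,0,0,0,0,0,0,0,0,0])

```text
t: 16.85
tool_pos: [0.6198, 0.1524, 0.0717]
orientation: [2.18, 2.262, 0.001]
force: [0.2, 0.5, -0.8]
opening: 0.0134
gripper_force: 40.0
```

>>> apply_moves(steps=[0,0,0.04,0,0,0,0,0,0,0,0,0,0,0,0,0,0,0,0,0,0])

```text
t: 17.1
tool_pos: [0.6202, 0.1525, 0.0716]
orientation: [2.18, 2.261, 0.002]
force: [-1.6, -0.7, 7.7]
opening: 0.0142
gripper_force: 40.0
```

>>> apply_moves(steps=[0,-0.3,0,0,0,0,0,0,-0.3,0,0,0,0,0,0,-0.3,0,0,0,0,0,0,-0.25,0,0,0,0,0,0,-0.25,0,0,0,0,0,0,-0.25,0,0,0,0,0,0,-0.25,0,0,0,0,0,0,-0.2,0,0,0,0,0,0,-0.2,0,0,0,0,0,0,-0.2,0,0,0,0,0,0,-0.2,0,0,0,0,0,0,0,0,0,0,0,0])

```text
t: 18.1
tool_pos: [0.5389, 0.1496, 0.0716]
orientation: [2.179, 2.261, 0.003]
force: [-1.9, -0.9, 8.1]
opening: 0.0136
gripper_force: 40.0
```

```bash
python3 - <<'E'
from h import *
st();snap("top","t4",(160,170,260,260),6);snap("side","s4",(190,190,310,300),5)
im=np.hstack([cv2.resize(cv2.imread("pics/t4.png"),(400,360)),cv2.resize(cv2.imread("pics/s4.png"),(400,360))]);cv2.imwrite("pics/c4.png",im)
E
```

```text
t 18.1 pos [0.5389 0.1496 0.0716] R
 [[-0.037  0.999  0.002]
 [ 0.999  0.037  0.   ]
 [ 0.     0.002 -1.   ]] F [-1.92 -0.85  8.08] op 0.0136 gf 40.0
```

View pics/c4.png

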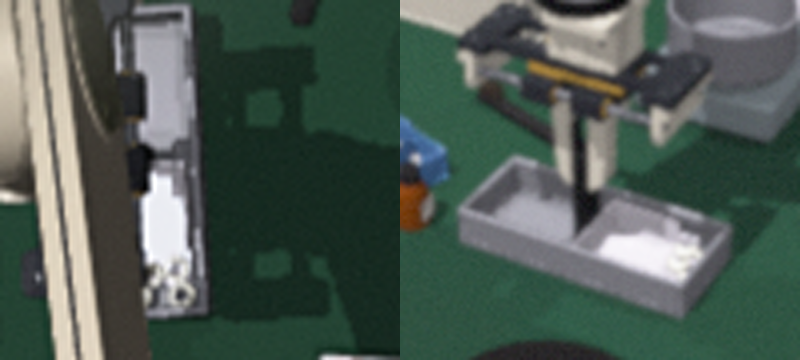

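>>> apply_moves(steps=[0,-0.1,0,0,0,0,0,0,-0.1,0,0,0,0,0,0,-0.1,0,0,0,0,0,0,0,0,0,0,0,0])

```text
t: 18.53
tool_pos: [0.5305, 0.1492, 0.0716]
orientation: [2.179, 2.261, 0.003]
force: [0.0, 0.3, 7.2]
opening: 0.0141
gripper_force: 40.0
```

>>> apply_moves(steps=[0,-0.08,0,0,0,0,0,0,-0.05,0,0,0,0,0,0,0,0,0,0,0,0])

```text
t: 18.78
tool_pos: [0.5268, 0.1491, 0.0716]
orientation: [2.179, 2.261, 0.004]
force: [1.4, -0.0, 8.0]
opening: 0.014
gripper_force: 40.0
```

>>> apply_moves(steps=[0,-0.05,0,0,0,0,0,0,0,0,0,0,0,0,0,0,0,0,0,0,0])

```text
t: 19.03
tool_pos: [0.5254, 0.1491, 0.0716]
orientation: [2.179, 2.261, 0.004]
force: [1.7, -0.5, 8.2]
opening: 0.0136
gripper_force: 40.0
```

>>> apply_moves(steps=[0,-0.05,0,0,0,0,0,0,0,0,0,0,0,0,0,0,0,0,0,0,0])

```text
t: 19.28
tool_pos: [0.5239, 0.149, 0.0716]
orientation: [2.179, 2.261, 0.004]
force: [1.7, -0.6, 8.0]
opening: 0.0138
gripper_force: 40.0
```

>>> apply_moves(steps=[0,-0.05,0,0,0,0,0,0,0,0,0,0,0,0,0,0,0,0,0,0,0])

```text
t: 19.53
tool_pos: [0.5226, 0.149, 0.0716]
orientation: [2.179, 2.26, 0.004]
force: [2.9, 1.0, 6.3]
opening: 0.014
gripper_force: 40.0
```

```bash
python3 - <<'E'
from h import *
st();snap("top","t5",(160,170,260,260),6);snap("side","s5",(220,210,300,280),5)
im=np.hstack([cv2.resize(cv2.imread("pics/t5.png"),(400,360)),cv2.resize(cv2.imread("pics/s5.png"),(400,360))]);cv2.imwrite("pics/c5.png",im)
E
```

```text
t 19.53 pos [0.5226 0.149  0.0716] R
 [[-0.037  0.999  0.003]
 [ 0.999  0.037  0.001]
 [ 0.     0.003 -1.   ]] F [2.85 0.97 6.29] op 0.014 gf 40.0
```

View pics/c5.png

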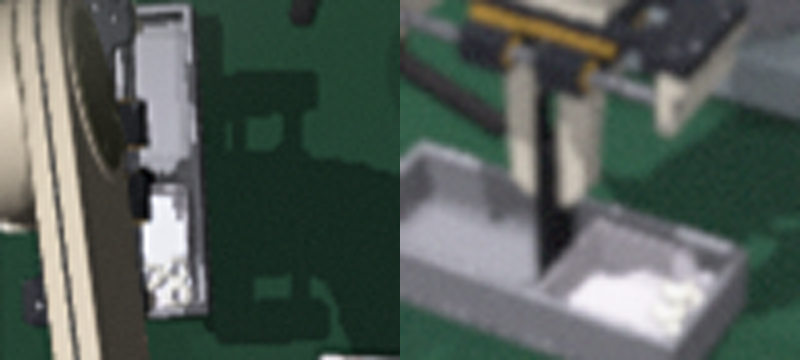

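>>> apply_moves(steps=[0,-0.05,0,0,0,0,0,0,0,0,0,0,0,0,0,0,0,0,0,0,0])

```text
t: 19.88
tool_pos: [0.5222, 0.1491, 0.072]
orientation: [2.178, 2.259, 0.007]
force: [6.4, 1.3, 4.5]
opening: 0.0138
gripper_force: 40.0
```

>>> apply_moves(steps=[0,-0.04,0,0,0,0,0,0,0,0,0,0,0,0,0,0,0,0,0,0,0])

```text
t: 20.13
tool_pos: [0.5219, 0.149, 0.0723]
orientation: [2.177, 2.258, 0.009]
force: [9.7, 0.0, 3.4]
opening: 0.0136
gripper_force: 40.0
```

```bash
python3 - <<'E'
from h import *
T=np.array([.5225,.149,.0725]);a=np.radians(2.1);u=np.array([np.cos(a),np.sin(a),0])
w=[]
for th in(4,8,12,16,20,24):
    t=np.radians(th);x=.008*np.cos(t)+.0674*np.sin(t)-.008;z=.0674*np.cos(t)-.008*np.sin(t)-.0674
    w.append((T+u*x+[0,0,z+.001],toolR(2.1,th)))
P=w[-1][0];
p,R=plan(w,0,p=T,R=toolR(2.1))
plan([(P+[0,0,.02],w[-1][1],.3),(P+[0,0,.1],w[-1][1],.6)],0,p=p,R=R)
E
```

```text
[0,0.16,-0.01,0.67,0,0,0, 0,0.15,0.03,0.66,0,0,0, 0,0.16,0.02,0.67,0,0,0, 0,0.15,0.02,0.67,0,0,0, 0,0.16,0.03,0.66,0,0,0, 0,0.16,0.02,0.67,0,0,0]
6 rows end [0.5493 0.15   0.0644]
[0,-0.09,-0.2,0,0,0,0, 0,-0.09,-0.21,0,0,0,0, 0,-0.09,-0.2,0,0,0,0, 0,-0.22,-0.49,0,0,0,0, 0,-0.22,-0.48,0,0,0,0, 0,-0.21,-0.49,0,0,0,0, 0,-0.22,-0.49,0,0,0,0, 0,-0.22,-0.48,0,0,0,0]
8 rows end [0.5491 0.15   0.1643]
```

>>> apply_moves(steps=[0,0.16,-0.01,0.67,0,0,0,0,0.15,0.03,0.66,0,0,0,0,0.16,0.02,0.67,0,0,0,0,0.15,0.02,0.67,0,0,0,0,0.16,0.03,0.66,0,0,0,0,0.16,0.02,0.67,0,0,0,0,0,0,0,0,0,0,0,0,0,0,0,0,0])

```text
t: 20.8
tool_pos: [0.5471, 0.1496, 0.0641]
orientation: [-1.957, -2.029, 0.431]
force: [1.8, -1.0, 17.5]
opening: 0.0137
gripper_force: 40.0
```

```bash
python3 - <<'E'
from h import *
st();snap("top","t6",(160,170,260,260),6);snap("side","s6",(220,210,300,280),5)
im=np.hstack([cv2.resize(cv2.imread("pics/t6.png"),(400,360)),cv2.resize(cv2.imread("pics/s6.png"),(400,360))]);cv2.imwrite("pics/c6.png",im)
E
```

```text
t 20.8 pos [0.5471 0.1496 0.0641] R
 [[-0.036  0.913 -0.406]
 [ 0.999  0.033 -0.015]
 [ 0.    -0.407 -0.914]] F [ 1.83 -0.96 17.46] op 0.0137 gf 40.0
```

View pics/c6.png

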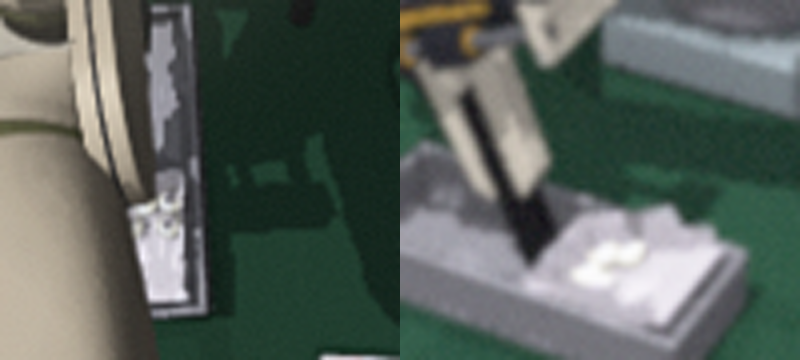

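>>> apply_moves(steps=[0,-0.09,-0.2,0,0,0,0,0,-0.09,-0.2,0,0,0,0,0,-0.09,-0.2,0,0,0,0,0,-0.2,-0.45,0,0,0,0,0,-0.22,-0.5,0,0,0,0,0,-0.22,-0.5,0,0,0,0,0,-0.22,-0.5,0,0,0,0,0,-0.22,-0.5,0,0,0,0,0,-0.22,-0.5,0,0,0,0,0,0,0,0,0,0,0,0,0,0,0,0,0,0])

```text
t: 21.82
tool_pos: [0.5464, 0.1499, 0.1799]
orientation: [-1.958, -2.032, 0.428]
force: [-0.3, 1.0, -1.8]
opening: 0.0134
gripper_force: 40.0
```

```bash
python3 - <<'E'
from h import *
st()
T0=np.array([.5491,.15,.182])
# pour start: level-ish at bowl: front edge target F; TCP = F + R_scoop*(89, 67.4)
def tcp(F,yaw,th):
    a=np.radians(yaw);u=np.array([np.cos(a),np.sin(a),0]);t=np.radians(th)
    x=.089*np.cos(t)+.0674*np.sin(t);z=.0674*np.cos(t)-.089*np.sin(t)
    return np.array(F)+u*x+[0,0,z]
print("front now",T0-tcp([0,0,0],2,24))
for th in(10,0,-20,-40,-55):print(th,tcp([.553,-.122,.1],0,th).round(3))
snap("side","s7",(190,150,310,290),4.2)
E
```

```text
t 21.82 pos [0.5464 0.1499 0.1799] R
 [[-0.037  0.914 -0.404]
 [ 0.999  0.034 -0.015]
 [ 0.    -0.404 -0.915]] F [-0.28  1.03 -1.77] op 0.0134 gf 40.0
front now [0.44044663 0.14620574 0.1566266 ]
10 [ 0.652 -0.122  0.151]
0 [ 0.642 -0.122  0.167]
-20 [ 0.614 -0.122  0.194]
-40 [ 0.578 -0.122  0.209]
-55 [ 0.549 -0.122  0.212]
```

View pics/s7.png

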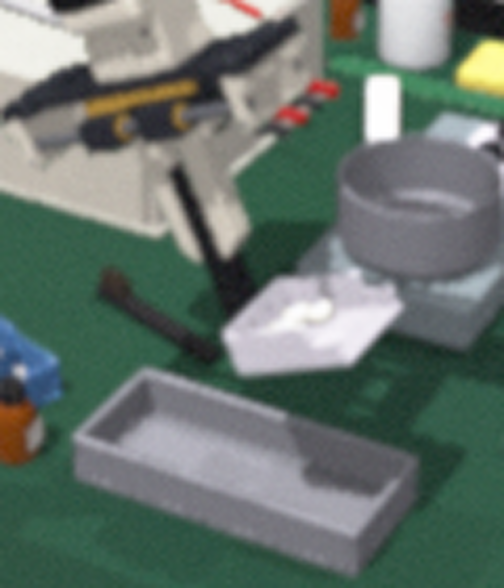

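```bash
python3 - <<'E'
from h import *
S=lambda x,y:(x/2.5+160-.3,y/2.5+140-.3)
for p in [(165,162),(0,112),(270,98)]:print(onz("side",S(*p),0).round(3))
snap("top","t7",(0,60,420,300),1.9)
E
```

```text
[ 0.772 -0.093  0.   ]
[ 1.053 -0.085  0.   ]
[ 0.743 -0.32   0.   ]
```

View pics/t7.png

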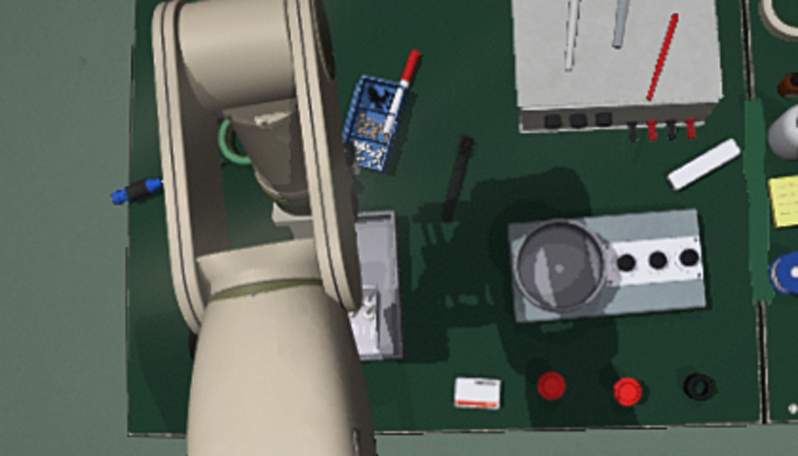

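```bash
cat >> h.py <<'E'
def tcp(F,yaw,th):
    a=np.radians(yaw);u=np.array([np.cos(a),np.sin(a),0]);t=np.radians(th)
    x=.089*np.cos(t)+.0674*np.sin(t);z=.0674*np.cos(t)-.089*np.sin(t)
    return np.array(F)+u*x+[0,0,z]
E
python3 - <<'E'
from h import *
p=np.array([.547,.15,.181]);R=toolR(2.1,23.8)
B=[.558,-.113]
p,R=plan([(p+[0,0,.03],R,.6),(tcp(B+[.18],50,20),toolR(50,20),.7)],0,p=p,R=R)
p,R=plan([(tcp(B+[.13],50,5),toolR(50,5),.7)],0,p=p,R=R,wmax=.6)
w=[(tcp(B+[z],50,th),toolR(50,th)) for th,z in((-3,.12),(-10,.11),(-17,.1),(-24,.095),(-31,.092),(-38,.09),(-45,.09),(-52,.09),(-59,.09))]
p,R=plan(w,0,p=p,R=R,wmax=.6)
E
```

```text
[0,-0.2,-0.46,0,0,0,0, 0,-0.2,-0.45,0,0,0,0, -0.61,0.22,-0.1,-0.06,-0.3,-0.74,0, -0.64,0.17,-0.09,-0.06,-0.3,-0.74,0, -0.64,0.12,-0.06,-0.06,-0.29,-0.74,0, -0.66,0.08,-0.04,-0.06,-0.3,-0.74,0, -0.65,0.02,-0.02,-0.06,-0.3,-0.74,0, -0.66,-0.03,0,-0.06,-0.3,-0.75,0, -0.66,-0.08,0.02,-0.06,-0.29,-0.74,0, -0.64,-0.13,0.03,-0.06,-0.3,-0.74,0, -0.64,-0.19,0.06,-0.06,-0.3,-0.74,0, -0.61,-0.22,0.08,-0.06,-0.3,-0.74,0]
12 rows end [ 0.6267 -0.0312  0.2128]
[0,-0.02,0.17,-0.5,0,0,0, 0,-0.04,0.18,-0.5,0,0,0, 0,-0.04,0.17,-0.5,0,0,0, 0,-0.05,0.17,-0.5,0,0,0, 0,-0.06,0.16,-0.5,0,0,0]
5 rows end [ 0.6188 -0.0406  0.1895]
[0,-0.1,-0.02,-0.44,0,0,0, 0,-0.11,-0.02,-0.45,0,0,0, 0,-0.1,-0.03,-0.44,0,0,0, 0,-0.16,-0.01,-0.58,0,0,0, 0,-0.15,-0.01,-0.59,0,0,0, 0,-0.18,-0.01,-0.58,0,0,0, 0,-0.17,-0.02,-0.58,0,0,0, 0,-0.17,-0.09,-0.58,0,0,0, 0,-0.17,-0.1,-0.59,0,0,0, 0,-0.17,-0.13,-0.58,0,0,0, 0,-0.16,-0.14,-0.59,0,0,0, 0,-0.17,-0.14,-0.58,0,0,0]
[0,-0.15,-0.15,-0.58,0,0,0, 0,-0.15,-0.17,-0.58,0,0,0, 0,-0.14,-0.19,-0.59,0,0,0, 0,-0.15,-0.17,-0.58,0,0,0, 0,-0.13,-0.18,-0.59,0,0,0, 0,-0.15,-0.17,-0.58,0,0,0, 0,-0.14,-0.18,-0.58,0,0,0]
19 rows end [ 0.5504 -0.1221  0.2008]
```

>>> apply_moves(steps=[0,-0.2,-0.46,0,0,0,0,0,-0.2,-0.45,0,0,0,0,-0.61,0.22,-0.1,-0.06,-0.3,-0.74,0,-0.64,0.17,-0.09,-0.06,-0.3,-0.74,0,-0.64,0.12,-0.06,-0.06,-0.29,-0.74,0,-0.66,0.08,-0.04,-0.06,-0.3,-0.74,0,-0.65,0.02,-0.02,-0.06,-0.3,-0.74,0,-0.66,-0.03,0,-0.06,-0.3,-0.75,0,-0.66,-0.08,0.02,-0.06,-0.29,-0.74,0,-0.64,-0.13,0.03,-0.06,-0.3,-0.74,0,-0.64,-0.19,0.06,-0.06,-0.3,-0.74,0,-0.61,-0.22,0.08,-0.06,-0.3,-0.74,0])

```text
t: 22.92
tool_pos: [0.626, -0.0321, 0.2115]
orientation: [-1.013, -2.803, 0.495]
force: [0.4, -0.5, -1.3]
opening: 0.0141
gripper_force: 40.0
```

>>> apply_moves(steps=[0,0,0,0,0,0,0,0,0,0,0,0,0,0,0,-0.02,0.17,-0.5,0,0,0,0,-0.04,0.18,-0.5,0,0,0,0,-0.04,0.17,-0.5,0,0,0,0,-0.05,0.17,-0.5,0,0,0,0,-0.06,0.16,-0.5,0,0,0,0,0,0,0,0,0,0,0,0,0,0,0,0,0])

```text
t: 23.67
tool_pos: [0.6168, -0.041, 0.1874]
orientation: [-1.065, -2.917, 0.13]
force: [-0.1, -0.1, -2.5]
opening: 0.0139
gripper_force: 40.0
```

```bash
python3 - <<'E'
from h import *
s=st();R=Ro.from_rotvec(s["orientation"]).as_matrix()
F=np.array(s["tool_pos"])-R@np.array([0,.089,-.0674]) 
print("front",F.round(4))
snap("top","t8",(150,120,380,260),3.4);
E
```

```text
t 23.67 pos [ 0.6168 -0.041   0.1874] R
 [[-0.765  0.641 -0.061]
 [ 0.644  0.762 -0.067]
 [ 0.003 -0.09  -0.996]] F [-0.08 -0.12 -2.46] op 0.0139 gf 40.0
front [ 0.5556 -0.1133  0.1283]
```

View pics/t8.png

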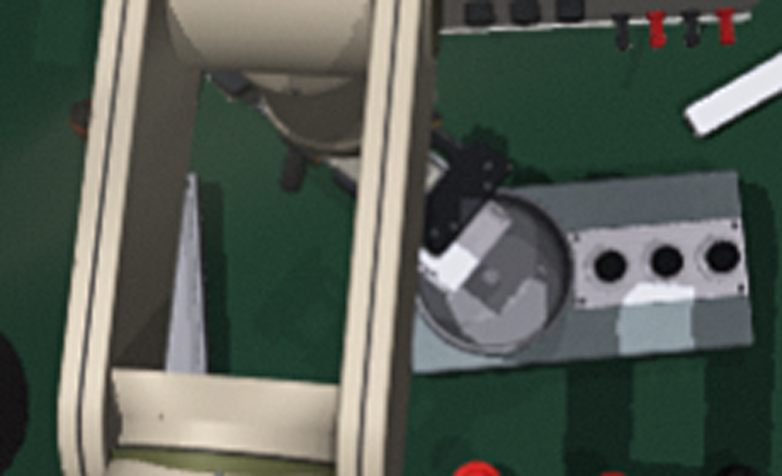

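>>> apply_moves(steps=[0,-0.1,-0.02,-0.44,0,0,0,0,-0.11,-0.02,-0.45,0,0,0,0,-0.1,-0.03,-0.44,0,0,0,0,-0.16,-0.01,-0.58,0,0,0,0,-0.15,-0.01,-0.59,0,0,0,0,-0.18,-0.01,-0.58,0,0,0,0,-0.17,-0.02,-0.58,0,0,0,0,-0.17,-0.09,-0.58,0,0,0,0,-0.17,-0.1,-0.59,0,0,0,0,-0.17,-0.13,-0.58,0,0,0,0,-0.16,-0.14,-0.59,0,0,0,0,-0.17,-0.14,-0.58,0,0,0])

```text
t: 24.72
tool_pos: [0.5797, -0.086, 0.1952]
orientation: [0.963, 2.654, 0.825]
force: [-0.5, -0.6, -2.3]
opening: 0.0137
gripper_force: 40.0
```

>>> apply_moves(steps=[0,-0.15,-0.15,-0.58,0,0,0,0,-0.15,-0.17,-0.58,0,0,0,0,-0.14,-0.19,-0.59,0,0,0,0,-0.15,-0.17,-0.58,0,0,0,0,-0.13,-0.18,-0.59,0,0,0,0,0,0,0,0,0,0,0,0,0,0,0,0,0,0,0,0,0,0,0,0])

```text
t: 25.38
tool_pos: [0.5584, -0.1118, 0.1995]
orientation: [0.885, 2.432, 1.182]
force: [0.1, 0.3, -1.2]
opening: 0.0135
gripper_force: 40.0
```

```bash
python3 - <<'E'
from h import *
s=st();R=Ro.from_rotvec(s["orientation"]).as_matrix()
print("front",(np.array(s["tool_pos"])-R@np.array([0,.089,-.0674])).round(4))
# retreat: untilt while raising, away, then to clear spot above pad
B=[.558,-.113]
p=np.array(s["tool_pos"])
q,Q=plan([(tcp([.565,-.105,.16],50,-25),toolR(50,-25)),(tcp([.575,-.07,.19],50,0),toolR(50,0))],0,p=p,R=R)
plan([((.483,.3555,.20),toolR(15.3))],0,p=q,R=Q)
E
```

```text
t 25.38 pos [ 0.5584 -0.1118  0.1995] R
 [[-0.767  0.398  0.503]
 [ 0.642  0.473  0.604]
 [ 0.003  0.786 -0.619]] F [ 0.13  0.34 -1.24] op 0.0135 gf 40.0
front [ 0.5568 -0.1132  0.0879]
[0,0.56,0.08,0.89,-0.01,0,0, -0.01,0.57,0.02,0.9,0,0,0, 0,0.57,-0.02,0.89,-0.01,0,0, -0.01,0.57,-0.08,0.89,0,0,0, 0,0.55,-0.14,0.89,-0.01,0,0, 0.1,0.42,0.21,0.83,0,0,0, 0.1,0.43,0.16,0.84,0,0,0, 0.1,0.45,0.13,0.83,0,0,0, 0.1,0.46,0.09,0.84,0,0,0, 0.09,0.47,0.05,0.83,0,0,0]
10 rows end [ 0.6324 -0.0018  0.2575]
[0.82,0.42,0.14,0,0,0.41,0, 0.84,0.39,0.13,0,0,0.42,0, 0.85,0.35,0.14,0,0,0.41,0, 0.87,0.31,0.14,0,0,0.41,0, 0.88,0.28,0.14,0,0,0.41,0, 0.89,0.24,0.13,0,0,0.42,0, 0.9,0.2,0.14,0,0,0.41,0, 0.91,0.16,0.14,0,0,0.41,0, 0.91,0.12,0.13,0,0,0.42,0, 0.92,0.08,0.14,0,0,0.41,0, 0.92,0.04,0.14,0,0,0.41,0, 0.92,0,0.14,0,0,0.41,0]
[0.92,-0.04,0.13,0,0,0.42,0, 0.92,-0.08,0.14,0,0,0.41,0]
14 rows end [0.483  0.3555 0.2   ]
```

>>> apply_moves(steps=[0,0.56,0.08,0.89,0,0,0,0,0.57,0.02,0.9,0,0,0,0,0.57,-0.02,0.89,0,0,0,0,0.57,-0.08,0.89,0,0,0,0,0.55,-0.14,0.89,0,0,0,0.1,0.42,0.21,0.83,0,0,0,0.1,0.43,0.16,0.84,0,0,0,0.1,0.45,0.13,0.83,0,0,0,0.1,0.46,0.09,0.84,0,0,0,0.09,0.47,0.05,0.83,0,0,0])

```text
t: 26.22
tool_pos: [0.6328, 0.0006, 0.2604]
orientation: [1.072, 2.95, -0.002]
force: [0.4, 0.0, -0.8]
opening: 0.0135
gripper_force: 40.0
```

>>> apply_moves(steps=[0.82,0.42,0.14,0,0,0.41,0,0.84,0.39,0.13,0,0,0.42,0,0.85,0.35,0.14,0,0,0.41,0,0.87,0.31,0.14,0,0,0.41,0,0.88,0.28,0.14,0,0,0.41,0,0.89,0.24,0.13,0,0,0.42,0,0.9,0.2,0.14,0,0,0.41,0,0.91,0.16,0.14,0,0,0.41,0,0.91,0.12,0.13,0,0,0.42,0,0.92,0.08,0.14,0,0,0.41,0,0.92,0.04,0.14,0,0,0.41,0,0.92,0,0.14,0,0,0.41,0])

```text
t: 27.22
tool_pos: [0.5025, 0.3075, 0.2104]
orientation: [-1.796, -2.578, -0.007]
force: [0.9, 1.2, -1.6]
opening: 0.0134
gripper_force: 40.0
```

```bash
python3 - <<'E'
from h import *
st();snap("top","t9",(80,130,420,300),2.3);snap("side","s9",(160,140,400,360),2.5)
for c in("top","side"):print([(round(d["conf"],2),np.round(d["xy"])) for d in eyes.place_of(c,"stone_0")])
E
```

```text
t 27.22 pos [0.5025 0.3075 0.2104] R
 [[-0.347  0.938  0.002]
 [ 0.938  0.347  0.004]
 [ 0.003  0.003 -1.   ]] F [ 0.94  1.18 -1.59] op 0.0134 gf 40.0
[(0.55, array([300., 200.])), (0.5, array([305., 209.])), (0.42, array([293., 206.])), (0.38, array([299., 213.])), (0.38, array([301., 197.])), (0.37, array([305., 205.]))]
[]
```

View pics/t9.png

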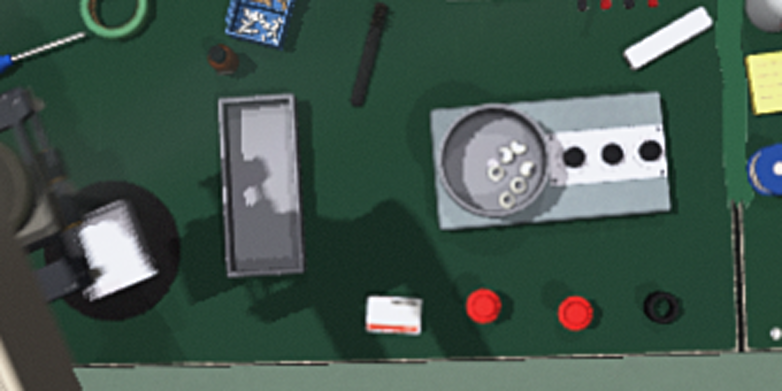

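```bash
python3 - <<'E'
from h import *
plan([((.505,.347,.20),toolR(15.3)),((.505,.347,.09),toolR(15.3),.7),((.505,.347,.0735),toolR(15.3),.3)],0)
E
```

```text
[0.62,0.27,0.17,0.01,-0.01,0.44,0, 0.64,0.25,0.17,0.01,-0.01,0.43,0, 0,0,0.61,0,0,0,0, 0,0,0.61,0,0,0,0, 0,0,0.61,0,0,0,0, 0,0,0.61,0,0,0,0, -0.01,0,0.61,0,0,0,0, 0,-0.01,0.61,0,0,0,0, 0,0,0.28,0,0,0,0, 0,0,0.27,0,0,0,0]
10 rows end [0.5049 0.3469 0.0736]
```

>>> apply_moves(steps=[0.62,0.27,0.17,0,0,0.44,0,0.64,0.25,0.17,0,0,0.43,0,0,0,0.6,0,0,0,0,0,0,0.6,0,0,0,0,0,0,0.6,0,0,0,0,0,0,0.6,0,0,0,0,0,0,0.5,0,0,0,0,0,0,0,0,0,0,0,0,0,0,0,0,0,0,0,0,0,0,0,0,0])

```text
t: 28.25
tool_pos: [0.5066, 0.3457, 0.1135]
orientation: [-1.91, -2.493, -0.006]
force: [0.4, 0.1, -1.0]
opening: 0.0137
gripper_force: 40.0
```

```bash
python3 - <<'E'
from h import *
st()
plan([((.505,.347,.0735),toolR(15.3),.3)],0)
E
```

```text
t 28.25 pos [0.5066 0.3457 0.1135] R
 [[-0.26   0.966  0.001]
 [ 0.966  0.26   0.004]
 [ 0.003  0.002 -1.   ]] F [ 0.36  0.08 -1.  ] op 0.0137 gf 40.0
[0.01,-0.01,0.27,0,-0.01,-0.01,0, 0.01,-0.01,0.26,0.01,0,0,0, 0.01,-0.01,0.27,0,-0.01,-0.01,0, 0.01,-0.01,0.27,0.01,0,-0.01,0, 0.01,0,0.26,0,-0.01,-0.01,0]
5 rows end [0.5051 0.3469 0.0736]
```

>>> apply_moves(steps=[0.02,-0.02,0.4,0,0,0,0,0.02,-0.02,0.4,0,0,0,0,0.01,0,0.3,0,0,0,0,0,0,0.23,0,0,0,0,0,0,0,0,0,0,0,0,0,0,0,0,0,0])

```text
t: 28.75
tool_pos: [0.5034, 0.3466, 0.071]
orientation: [-1.909, -2.492, -0.001]
force: [-0.6, 0.2, -0.7]
opening: 0.0139
gripper_force: 40.0
```

>>> apply_moves(steps=[0,0,0.06,0,0,0,0,0,0,0,0,0,0,0,0,0,0,0,0,0,0])

```text
t: 29.0
tool_pos: [0.5042, 0.347, 0.0705]
orientation: [-1.909, -2.492, -0.004]
force: [-0.2, -0.2, -1.5]
opening: 0.0138
gripper_force: 40.0
```

>>> apply_moves(steps=[0,0,0.05,0,0,0,0,0,0,0,0,0,0,0,0,0,0,0,0,0,0])

```text
t: 29.25
tool_pos: [0.504, 0.3469, 0.0687]
orientation: [-1.909, -2.492, -0.003]
force: [-0.5, -0.3, -1.6]
opening: 0.0135
gripper_force: 40.0
```

>>> apply_moves(steps=[0,0,0.03,0,0,0,0,0,0,0,0,0,0,0,0,0,0,0,0,0,0])

```text
t: 29.5
tool_pos: [0.5043, 0.3471, 0.0686]
orientation: [-1.909, -2.492, -0.004]
force: [-2.5, -0.5, 5.8]
opening: 0.0142
gripper_force: 40.0
```

>>> apply_moves(steps=[0,0,0.03,0,0,0,0,0,0,0,0,0,0,0,0,0,0,0,0,0,0])

```text
t: 29.75
tool_pos: [0.5044, 0.3473, 0.0685]
orientation: [-1.909, -2.493, -0.005]
force: [-4.9, -0.6, 10.6]
opening: 0.0138
gripper_force: 40.0
```

Contact. Release gently and rise.

>>> apply_moves(steps=[0,0,-0.03,0,0,0,0,0,0,0,0,0,0,40,0,0,0,0,0,0,60,0,0,0,0,0,0,60,0,0,0,0,0,0,60,0,0,0,0,0,0,60,0,0,-0.3,0,0,0,60,0,0,-0.6,0,0,0,60,0,0,-0.9,0,0,0,60,0,0,-0.9,0,0,0,60,0,0,-0.9,0,0,0,60,0,0,-0.9,0,0,0,60])

```text
t: 30.75
tool_pos: [0.504, 0.3464, 0.2048]
orientation: [-1.909, -2.492, -0.004]
force: [0.6, 0.1, -0.5]
opening: 0.0555
gripper_force: 0.0
```

```bash
python3 - <<'E'
from h import *
p,R=plan([((.52,-.1,.20),toolR(3)),((.5555,-.2165,.12),toolR(3)),((.5555,-.2165,.062),toolR(3),.6)],0)
E
```

```text
[-0.97,-0.22,0.01,0,0,0.13,0, -0.97,-0.21,0,0,0,0.14,0, -0.97,-0.2,0.01,0,-0.01,0.13,0, -0.98,-0.18,0.01,0,0,0.14,0, -0.97,-0.17,0.01,0,0,0.13,0, -0.98,-0.16,0.01,0,0,0.14,0, -0.99,-0.14,0.01,0,0,0.13,0, -0.98,-0.13,0,0,-0.01,0.14,0, -0.99,-0.11,0.01,0,0,0.13,0, -0.99,-0.1,0.01,0,0,0.13,0, -0.98,-0.09,0.01,0,0,0.14,0, -0.99,-0.07,0.01,0,0,0.13,0]
[-1,-0.06,0.01,0,-0.01,0.14,0, -0.99,-0.04,0.01,0,0,0.13,0, -0.99,-0.03,0.01,0,0,0.14,0, -0.79,0.2,0.53,0,0,0,0, -0.79,0.19,0.54,0,0,0,0, -0.78,0.2,0.53,0,0,0,0, -0.79,0.19,0.54,0,0,0,0, -0.79,0.2,0.53,0,0,0,0, 0,0,0.48,0,0,0,0, 0,0,0.49,0,0,0,0, 0,0,0.48,0,0,0,0, 0,0,0.48,0,0,0,0]
24 rows end [ 0.5556 -0.2165  0.0621]
```

>>> apply_moves(steps=[-0.97,-0.22,0,0,0,0.13,0,-0.97,-0.21,0,0,0,0.14,0,-0.97,-0.2,0,0,0,0.13,0,-0.98,-0.18,0,0,0,0.14,0,-0.97,-0.17,0,0,0,0.13,0,-0.98,-0.16,0,0,0,0.14,0,-0.99,-0.14,0,0,0,0.13,0,-0.98,-0.13,0,0,0,0.14,0,-0.99,-0.11,0,0,0,0.13,0,-0.99,-0.1,0,0,0,0.13,0,-0.98,-0.09,0,0,0,0.14,0,-0.99,-0.07,0,0,0,0.13,0])

```text
t: 31.75
tool_pos: [0.5168, -0.0119, 0.2026]
orientation: [-2.113, -2.322, -0.004]
force: [-0.8, -0.2, -0.1]
opening: 0.0007
gripper_force: 0.0
```

>>> apply_moves(steps=[-1,-0.06,0.01,0,0,0.14,0,-0.99,-0.04,0.01,0,0,0.13,0,-0.99,-0.03,0.01,0,0,0.14,0,-0.79,0.2,0.5,0,0,0,0,-0.79,0.19,0.5,0,0,0,0,-0.78,0.2,0.5,0,0,0,0,-0.79,0.19,0.5,0,0,0,0,-0.79,0.2,0.5,0,0,0,0,0,0,0,0,0,0,0,0,0,0,0,0,0,0])

```text
t: 32.58
tool_pos: [0.5549, -0.2169, 0.1242]
orientation: [-2.162, -2.273, -0.002]
force: [0.7, 0.3, 0.3]
opening: 0.0002
gripper_force: 0.0
```

```bash
python3 - <<'E'
from h import *
st()
plan([((.5555,-.2165,.062),toolR(3),.6)],0)
snap("side","s10",(160,140,400,360),2.5)
for c in("top","side"):
    eyes.read_camera(c);print(c,[(th,[(round(d["conf"],2),np.round(d["xy"],1),onz(c,d["xy"],z)[:2].round(3)) for d in eyes.place_of(c,th)][:2]) for th,z in(("scoop_in",.004),("scoop",.002),("pad",0),("scoop_grip",.087))])
E
```

```text
t 32.58 pos [ 0.5549 -0.2169  0.1242] R
 [[-0.05   0.999 -0.003]
 [ 0.999  0.05   0.004]
 [ 0.004 -0.002 -1.   ]] F [0.69 0.28 0.34] op 0.0002 gf 0.0
[0,0.01,0.52,-0.01,-0.01,-0.01,0, 0,0,0.52,0,-0.01,0,0, 0.01,0.01,0.52,-0.01,-0.01,-0.01,0, 0,0,0.51,0,-0.01,0,0]
4 rows end [ 0.5554 -0.2164  0.0621]
top [('scoop_in', [(0.77, array([137.4, 216.1]), array([0.523, 0.31 ])), (0.74, array([175.3, 157.1]), array([0.686, 0.203]))]), ('scoop', [(0.88, array([138.7, 214.8]), array([0.527, 0.307])), (0.43, array([174.8, 158.2]), array([0.683, 0.205]))]), ('pad', [(0.6, array([127.3, 237.5]), array([0.465, 0.341]))]), ('scoop_grip', [(0.89, array([130.1, 195.2]), array([0.573, 0.303])), (0.27, array([414.5, 206.2]), array([ 0.527, -0.431]))])]
side [('scoop_in', [(0.85, array([216.8, 301.7]), array([0.523, 0.309])), (0.3, array([334.1, 177.5]), array([ 0.536, -0.451]))]), ('scoop', []), ('pad', [(0.71, array([235.2, 317.4]), array([0.456, 0.329]))]), ('scoop_grip', [(0.76, array([198.8, 272.3]), array([0.566, 0.318])), (0.22, array([309.5, 184.4]), array([ 0.529, -0.219]))])]
```

View pics/s10.png

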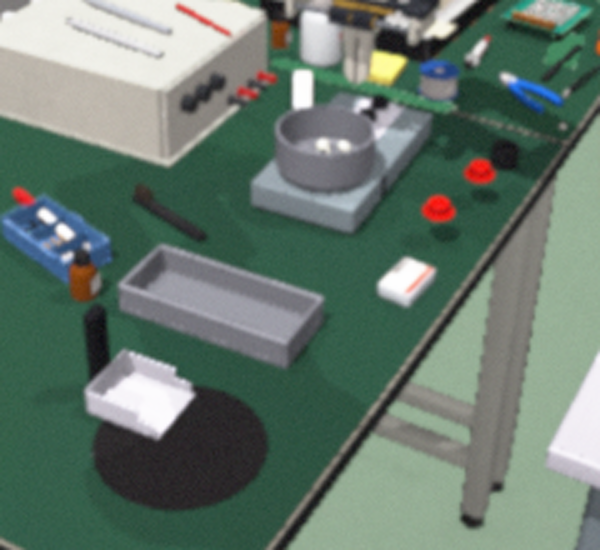

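>>> apply_moves(steps=[0,0.01,0.7,0,0,0,0,0,0,0.7,0,0,0,0,0,0,0.6,0,0,0,0,0,0,0,0,0,0,0,0,0,0,0,0,0,0])

```text
t: 33.55
tool_pos: [0.5549, -0.2155, 0.0641]
orientation: [-2.159, -2.275, -0.001]
force: [-0.0, -0.3, -0.2]
opening: 0.0003
gripper_force: 0.0
```

>>> apply_moves(steps=[0,0,0.15,0,0,0,0,0,0,0.15,0,0,0,0,0,0,0.15,0,0,0,0,0,0,0,0,0,0,0,0,0,0,0,0,0,0])

```text
t: 33.97
tool_pos: [0.5566, -0.2163, 0.0524]
orientation: [-2.162, -2.278, -0.003]
force: [0.5, -1.4, 3.7]
opening: 0.0004
gripper_force: 1.3
```

>>> apply_moves(steps=[0,0,0.1,0,0,0,0,0,0,0.09,0,0,0,0,0,0,0.05,0,0,0,0,0,0,0,0,0,0,0,0,0,0,0,0,0,0])

```text
t: 34.38
tool_pos: [0.5568, -0.2164, 0.0466]
orientation: [-2.163, -2.278, -0.004]
force: [-3.7, 1.2, 16.2]
opening: 0.0005
gripper_force: 8.2
```

>>> apply_moves(steps=[0,0,-0.6,0,0,0,0,0,0,0,0,0,0,0,0,0,0,0,0,0,0,0,0,0,0,0,0,0])

```text
t: 34.72
tool_pos: [0.5555, -0.2158, 0.0615]
orientation: [-2.161, -2.276, -0.002]
force: [0.1, 0.8, 0.0]
opening: 0.0005
gripper_force: 0.0
```

>>> apply_moves(steps=[0,0,0.26,0,0,0,0,0,0,0,0,0,0,0,0,0,0,0,0,0,0])

```text
t: 34.97
tool_pos: [0.5547, -0.2154, 0.0527]
orientation: [-2.159, -2.274, -0.001]
force: [0.1, 0.4, -0.8]
opening: 0.0005
gripper_force: 0.0
```

>>> apply_moves(steps=[0,0,-0.9,0,0,0,0,0,0,-0.9,0,0,0,0,0,0,-0.9,0,0,0,0,0,0,-0.9,0,0,0,0])

```text
t: 35.3
tool_pos: [0.5555, -0.2161, 0.1631]
orientation: [-2.16, -2.276, -0.002]
force: [0.7, -0.1, -0.4]
opening: 0.0001
gripper_force: 0.0
```

```bash
python3 - <<'E'
from h import *
s=st()
snap("side","s11",(170,240,290,330),5);snap("top","t11",(90,170,190,270),4)
a=cv2.imread("pics/s11.png");b=cv2.imread("pics/t11.png");print(a.shape,b.shape)
cv2.imwrite("pics/c11.png",np.hstack([cv2.resize(a,(400,300)),cv2.resize(b,(400,400))[:300]]))
E
```

```text
t 35.3 pos [ 0.5555 -0.2161  0.1631] R
 [[-0.052  0.999 -0.002]
 [ 0.999  0.052  0.004]
 [ 0.004 -0.002 -1.   ]] F [ 0.65 -0.1  -0.41] op 0.0001 gf 0.0
(450, 600, 3) (400, 400, 3)
```

View pics/c11.png

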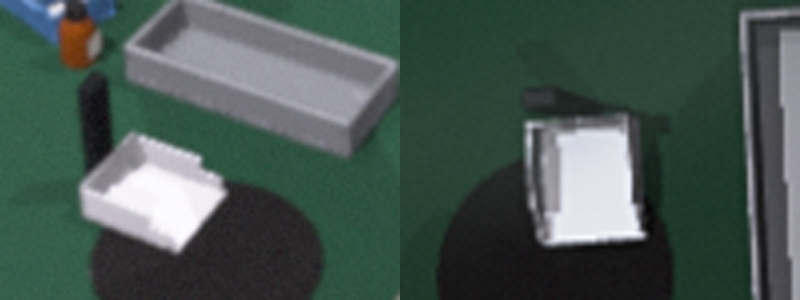

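```bash
python3 - <<'E'
from h import *
h=onz("top",(124.3,194),.102);f=np.array([onz("top",(126.1,230.5),.003),onz("top",(151.8,229.2),.003)])
b=np.array([onz("top",(121,199.7),.03),onz("top",(147.5,198.5),.03)])
print("handle",h.round(4),"front",f.round(4).tolist(),"back",b.round(4).tolist())
m=f.mean(0);d=(h-m)[:2];print(np.linalg.norm(d),np.degrees(np.arctan2(d[1],d[0])))
w=f[0]-f[1];print("front yaw",np.degrees(np.arctan2(-w[0],w[1])),np.linalg.norm(w))
# handle via side: crop (93,85) of 400x300 ->*1.5/5
S=(93*.3+170-.4,82*.3+240-.4);print("side handle top",onz("side",S,.102),tri((124.3,194),S))
print([onz("side",(x*.3+169.6,y*.3+239.6),.003).round(4)[:2] for x,y in((180,250),(224,190))])
# handle segmentation check: fit of projected handle pos
E
```

```text
handle [0.5743 0.3133 0.102 ] front [[0.484, 0.3431, 0.003], [0.4861, 0.2701, 0.003]] back [[0.5675, 0.348, 0.03], [0.5688, 0.2739, 0.03]]
0.08954158405440618 4.3068930314238525
front yaw 1.6690637146597644 0.07303243286343042
side handle top [0.57518435 0.30853624 0.102     ] [0.57332296 0.31177373 0.10518771]
[array([0.4836, 0.3374]), array([0.4914, 0.267 ])]
```

```bash
python3 - <<'E'
from h import *
p,R=plan([((.56,-.14,.205),toolR(3)),((.574,.3122,.205),toolR(4))],60)
plan([((.574,.3122,.12),toolR(4))],60,p=p,R=R)
E
```

```text
[0.86,0.06,-0.41,0.02,0,0,60, 0.86,0.06,-0.4,0.03,0.01,0,60, 0.86,0.06,-0.41,0.02,0,0,60, 0.94,0.08,0,0,0,-0.01,60, 0.94,0.08,0,0,0,-0.01,60, 0.94,0.08,0,0,0,-0.01,60, 0.94,0.08,0,0,0,-0.01,60, 0.94,0.08,0,0,0,-0.01,60, 0.94,0.08,0,0,0,-0.01,60, 0.94,0.09,0,0,0,-0.01,60, 0.93,0.08,0,0,0,-0.02,60, 0.94,0.09,0,0,0,-0.01,60]
[0.94,0.09,0,0,0,-0.01,60, 0.94,0.08,0,0,0,-0.01,60, 0.94,0.09,0,0,0,-0.01,60, 0.94,0.09,0,0,0,-0.01,60, 0.94,0.1,0,0,0,-0.01,60, 0.93,0.09,0,0,0,-0.01,60, 0.94,0.09,0,0,0,-0.01,60]
19 rows end [0.5739 0.3121 0.2049]
[0,0,0.94,0,0,0,60, 0,0,0.95,0,0,0,60, 0,0,0.94,0,0,0,60]
3 rows end [0.5739 0.3121 0.12  ]
```

>>> apply_moves(steps=[0.86,0.06,-0.41,0,0,0,0,0.86,0.06,-0.4,0,0,0,0,0.86,0.06,-0.41,0,0,0,60,0.94,0.08,0,0,0,-0.01,60,0.94,0.08,0,0,0,-0.01,60,0.94,0.08,0,0,0,-0.01,60,0.94,0.08,0,0,0,-0.01,60,0.94,0.08,0,0,0,-0.01,60,0.94,0.08,0,0,0,-0.01,60,0.94,0.09,0,0,0,-0.01,60,0.93,0.08,0,0,0,-0.02,60,0.94,0.09,0,0,0,-0.01,60])

```text
t: 36.4
tool_pos: [0.5647, 0.1168, 0.199]
orientation: [-2.149, -2.287, -0.001]
force: [0.5, -0.4, 0.4]
opening: 0.0554
gripper_force: 0.0
```

>>> apply_moves(steps=[0.94,0.09,0,0,0,-0.01,60,0.94,0.08,0,0,0,-0.01,60,0.94,0.09,0,0,0,-0.01,60,0.94,0.09,0,0,0,-0.01,60,0.94,0.1,0,0,0,-0.01,60,0.93,0.09,0,0,0,-0.01,60,0.94,0.09,0,0,0,-0.01,60,0,0,0.9,0,0,0,60,0,0,0.9,0,0,0,60,0,0,0,0,0,0,60,0,0,0,0,0,0,60,0,0,0,0,0,0,60])

```text
t: 37.4
tool_pos: [0.5714, 0.3133, 0.1474]
orientation: [-2.141, -2.295, -0.003]
force: [-0.0, -0.6, 1.1]
opening: 0.0558
gripper_force: 0.0
```

```bash
python3 - <<'E'
from h import *
s=st()
for c in("top","side"):
    eyes.read_camera(c);print(c,[(th,[(round(d["conf"],2),np.round(d["xy"],1),onz(c,d["xy"],z)[:2].round(3)) for d in eyes.place_of(c,th)][:2]) for th,z in(("scoop_in",.004),("scoop_grip",.086))])
plan([((.574,.3122,.095),toolR(4),.6),((.574,.3122,.068),toolR(4),.3)],60)
E
```

```text
t 37.4 pos [0.5714 0.3133 0.1474] R
 [[-0.069  0.998 -0.001]
 [ 0.998  0.069  0.003]
 [ 0.003 -0.    -1.   ]] F [-0.   -0.64  1.06] op 0.0558 gf 0.0
top [('scoop_in', [(0.91, array([137.6, 214.3]), array([0.528, 0.31 ])), (0.38, array([249.2, 266.1]), array([0.38 , 0.002]))]), ('scoop_grip', [(0.87, array([126.8, 195.3]), array([0.573, 0.312]))])]
side [('scoop_in', [(0.73, array([213.3, 303.1]), array([0.528, 0.318])), (0.68, array([231.8, 317.5]), array([0.46 , 0.336]))]), ('scoop_grip', [(0.81, array([197.5, 269.9]), array([0.575, 0.311]))])]
[-0.02,0.02,0.59,0.01,-0.01,0,60, -0.02,0.02,0.59,0,-0.01,0,60, -0.02,0.02,0.59,0.01,-0.02,0,60, 0,0,0.23,0,0,0,60, 0,0,0.22,0,0,0,60, 0,0,0.23,0,0,0,60, 0,0,0.22,0,0,0,60]
7 rows end [0.5739 0.3121 0.0681]
```

Scoop still there: (0.574, 0.312). Grip.

>>> apply_moves(steps=[-0.02,0.03,0.6,0,0,0,60,-0.02,0.03,0.6,0,0,0,60,-0.02,0.03,0.6,0,0,0,60,0,0,0.3,0,0,0,60,0,0,0.3,0,0,0,60,0,0,0.23,0,0,0,60,0,0,0,0,0,0,60,0,0,0,0,0,0,60])

```text
t: 38.37
tool_pos: [0.5741, 0.3123, 0.0682]
orientation: [-2.141, -2.296, -0.003]
force: [-0.6, -0.1, 0.4]
opening: 0.0559
gripper_force: 0.0
```

>>> apply_moves(steps=[0,0,0,0,0,0,0,0,0,0,0,0,0,0,0,0,0,0,0,0,0,0,0,0,0,0,0,0,0,0,0,0,0,0,0,0,0,0,0,0,0,0,0,0,0,0,0,0,0])

```text
t: 38.95
tool_pos: [0.574, 0.3122, 0.0679]
orientation: [-2.141, -2.296, -0.003]
force: [-0.6, 2.4, 4.0]
opening: 0.0135
gripper_force: 27.6
```

>>> apply_moves(steps=[0,0,-0.3,0,0,0,0,0,0,-0.6,0,0,0,0,0,0,-0.6,0,0,0,0,0,0,0,0,0,0,0,0,0,0,0,0,0,0,0,0,0,0,0,0,0])

```text
t: 39.45
tool_pos: [0.5737, 0.3119, 0.1122]
orientation: [-2.141, -2.296, -0.002]
force: [0.2, -0.2, -1.6]
opening: 0.0138
gripper_force: 39.9
```

```bash
python3 - <<'E'
from h import *
s=st();p=np.array(s["tool_pos"])
print(eyes.read_camera("side").shape,[ (round(d["conf"],2),np.round(d["xy"],1),onz("side",d["xy"],p[2]-.0674+.002)[:2].round(4)) for d in eyes.place_of("side","scoop_in")][:2])
print("expected", (p+np.array([-.045,0,0])).round(4), proj("side",p+[-.0449,-.003,-.0654]))
x,y=.462+.0449,.336+.0031
plan([((x,y,p[2]),toolR(4),.6),((x,y,.08),toolR(4),.4)],0)
E
```

```text
t 39.45 pos [0.5737 0.3119 0.1122] R
 [[-0.07   0.998 -0.001]
 [ 0.998  0.07   0.003]
 [ 0.003 -0.001 -1.   ]] F [ 0.24 -0.18 -1.58] op 0.0138 gf 39.9
(420, 560, 3) [(0.77, array([213.5, 287.6]), array([0.5311, 0.3087]))]
expected [0.5287 0.3119 0.1122] [214.22103238 287.97420506]
[0.27,-0.53,-0.01,-0.01,-0.01,0,0, 0.26,-0.54,0,0,0,0,0, 0.27,-0.53,-0.01,-0.01,-0.01,0,0, 0.27,-0.54,-0.01,-0.01,0,0,0, 0,0,0.36,0,0,0,0, 0,0,0.36,0,0,0,0, 0,0,0.35,0,0,0,0]
7 rows end [0.5068 0.3392 0.0801]
```

>>> apply_moves(steps=[0.27,-0.53,0,0,0,0,0,0.27,-0.54,0,0,0,0,0,0.27,-0.53,0,0,0,0,0,0.27,-0.54,0,0,0,0,0,0,0,0.3,0,0,0,0,0,0,0.4,0,0,0,0,0,0,0.4,0,0,0,0,0,0,0.15,0,0,0,0,0,0,0,0,0,0,0,0,0,0,0,0,0,0])

```text
t: 40.38
tool_pos: [0.5076, 0.3393, 0.0743]
orientation: [-2.141, -2.295, 0.0]
force: [1.5, 0.2, -0.9]
opening: 0.0137
gripper_force: 39.9
```

>>> apply_moves(steps=[0,0,0.06,0,0,0,0,0,0,0,0,0,0,0,0,0,0,0,0,0,0])

```text
t: 40.63
tool_pos: [0.5082, 0.3401, 0.0742]
orientation: [-2.141, -2.296, -0.004]
force: [-0.2, 0.1, -1.6]
opening: 0.0137
gripper_force: 39.9
```

>>> apply_moves(steps=[0,0,0.04,0,0,0,0,0,0,0,0,0,0,0,0,0,0,0,0,0,0])

```text
t: 40.88
tool_pos: [0.5077, 0.3401, 0.0726]
orientation: [-2.141, -2.296, -0.003]
force: [0.2, -0.4, -0.7]
opening: 0.0136
gripper_force: 39.9
```

>>> apply_moves(steps=[0,0,0.06,0,0,0,0,0,0,0,0,0,0,0,0,0,0,0,0,0,0])

```text
t: 41.13
tool_pos: [0.5075, 0.34, 0.0705]
orientation: [-2.141, -2.296, -0.002]
force: [-0.5, 0.6, -1.4]
opening: 0.0141
gripper_force: 39.9
```

>>> apply_moves(steps=[0,0,0.04,0,0,0,0,0,0,0,0,0,0,0,0,0,0,0,0,0,0])

```text
t: 41.38
tool_pos: [0.5076, 0.34, 0.0694]
orientation: [-2.141, -2.296, -0.002]
force: [-0.3, -0.7, -1.0]
opening: 0.0142
gripper_force: 39.9
```

>>> apply_moves(steps=[0,0,0.03,0,0,0,0,0,0,0,0,0,0,0,0,0,0,0,0,0,0])

```text
t: 41.63
tool_pos: [0.5076, 0.34, 0.0685]
orientation: [-2.141, -2.296, -0.003]
force: [-0.3, -0.2, -1.6]
opening: 0.014
gripper_force: 39.9
```

>>> apply_moves(steps=[0,0,0.03,0,0,0,0,0,0,0,0,0,0,0,0,0,0,0,0,0,0])

```text
t: 41.88
tool_pos: [0.5079, 0.3402, 0.068]
orientation: [-2.141, -2.296, -0.004]
force: [-0.4, 0.3, 0.8]
opening: 0.0139
gripper_force: 39.9
```

>>> apply_moves(steps=[0,0,0.03,0,0,0,0,0,0,0,0,0,0,0,0,0,0,0,0,0,0])

```text
t: 42.13
tool_pos: [0.508, 0.3402, 0.068]
orientation: [-2.141, -2.296, -0.004]
force: [-3.4, -1.2, 7.3]
opening: 0.014
gripper_force: 39.9
```

Contact; release, retreat up and away, then check.

>>> apply_moves(steps=[0,0,-0.02,0,0,0,0,0,0,0,0,0,0,40,0,0,0,0,0,0,60,0,0,0,0,0,0,60,0,0,0,0,0,0,60,0,0,0,0,0,0,60,0,0,-0.3,0,0,0,60,0,0,-0.6,0,0,0,60,0,0,-0.9,0,0,0,60,0,0,-0.9,0,0,0,60,0,0,-0.9,0,0,0,60,0,0,-0.9,0,0,0,60])

```text
t: 43.13
tool_pos: [0.5077, 0.3396, 0.2045]
orientation: [-2.141, -2.296, -0.004]
force: [-0.1, 0.6, -0.1]
opening: 0.0558
gripper_force: 0.0
```

>>> apply_moves(steps=[-0.9,0.1,-0.2,0,0,0,60,-0.9,0.1,-0.2,0,0,0,60,-0.9,0.1,0,0,0,0,60,-0.9,0.1,0,0,0,0,60,-0.9,0.1,0,0,0,0,60,-0.9,0.1,0,0,0,0,60,-0.9,0.1,0,0,0,0,60,-0.9,0.1,0,0,0,0,60,-0.9,0.1,0,0,0,0,60,-0.9,0.1,0,0,0,0,60,0,0,0,0,0,0,60,0,0,0,0,0,0,60])

```text
t: 44.13
tool_pos: [0.5567, 0.0711, 0.2142]
orientation: [-2.144, -2.293, -0.003]
force: [-1.4, 0.4, 0.0]
opening: 0.0558
gripper_force: 0.0
```

```bash
python3 - <<'E'
from h import *
s=st()
for c in("top","side"):
    im=eyes.read_camera(c);print(c,[(th,[(round(d["conf"],2),onz(c,d["xy"],z)[:2].round(3)) for d in eyes.place_of(c,th)][:6]) for th,z in(("scoop_in",.004),("scoop",.002),("scoop_grip",.087),("pad",0),("stone_0",.06))])
E
```

```text
t 44.13 pos [0.5567 0.0711 0.2142] R
 [[-0.067  0.998  0.   ]
 [ 0.998  0.067  0.003]
 [ 0.003  0.    -1.   ]] F [-1.42  0.37  0.01] op 0.0558 gf 0.0
top [('scoop_in', [(0.5, array([0.459, 0.332])), (0.48, array([ 0.554, -0.179]))]), ('scoop', [(0.71, array([0.462, 0.34 ])), (0.31, array([0.454, 0.342]))]), ('scoop_grip', [(0.75, array([0.462, 0.308])), (0.46, array([0.511, 0.333]))]), ('pad', []), ('stone_0', [(0.59, array([ 0.513, -0.127])), (0.58, array([ 0.53 , -0.145])), (0.53, array([ 0.562, -0.143])), (0.52, array([ 0.539, -0.15 ])), (0.44, array([ 0.539, -0.118])), (0.42, array([ 0.56, -0.14]))])]
side [('scoop_in', [(0.82, array([0.465, 0.342]))]), ('scoop', [(0.6, array([0.464, 0.336]))]), ('scoop_grip', [(0.58, array([0.507, 0.346]))]), ('pad', [(0.76, array([0.459, 0.329])), (0.2, array([ 0.59 , -0.351]))]), ('stone_0', [])]
```

```bash
python3 -c "
from plant import robot
print(robot.close_job())"
```

```text
the job is handed in; nothing more can be done
None
```

The job is handed in (no verdict came back): all six stones are in the bowl, the run button is locked with the other two standing out, and the scoop, knocked off its pad once along the way, is back on the pad's middle (last checks by detections and touch, since I had used 15 of the 14 allowed picture views).

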